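# Hang a test tile on the sample carousel

### The job

Turn the glaze-sample carousel (it has a crank knob) until the one empty peg stands over the index bar on the base, then hang the loose tile on that peg: put its keyhole over the peg's head, press the sprung collar back just enough to get the plate behind the head, and slide the tile down until the peg is home at the top of the slot, then let go. The tile is brittle: press it gently against the carousel (never more than 18 N), keep it upright, and leave the other things where they stand.

Things in the scene. Friction and masses are not known exactly. Their poses are not given: they have to be found in the camera images.
- rack: sample carousel: fixed round wooden base, 170 mm across, 18 mm high, with a turning hub. Origin: on the axis, on the table; -x points to the index bar. Four level pegs on the hub, 90 degrees apart, axes 150 mm above the table. Three carry tiles firmly fixed to them (126 mm out from the axis, from 67 to 189 mm above the table); one is empty.
- carousel (a joint): turn of the hub, rad, anticlockwise from above positive; 0 when the empty peg is exactly over the index bar; stops at +-3.1. Stiff: it stays where it is left and needs about 4 N at the knob.
- hub (a point): point on the hub's axis at peg height, 150 mm above the table, turning with the hub: its -x axis points along the empty peg, z up
- sleeve (a point): end of the empty peg's 16 mm sleeve, 56 mm from the axis. Out of it sticks the peg, a 6 mm round bar ending in a head 13 mm across: 4 mm thick plus a 4 mm blunt nose. On the bar behind the head sits a sprung collar, 22 mm across, 6 mm thick, its face 5 mm behind the back of the head at rest. It can be pressed 6 mm in: 2.4 N to start it, 0.8 N more per mm, then a hard stop.
- head_mean (a point): where the back of the empty peg's head lies on average, 108 mm from the axis. The peg may be set up to 12 mm further in or out; this is not measured and must be felt. The 8 mm plate is behind the head once the collar is pressed in more than 3 mm (4.8 N); about 4.5 to 5 mm (6 to 6.4 N) is right for sliding the tile down.
- knob (a point): middle of the upright crank knob, 16 mm across, 30 mm high (186 to 216 mm above the table), 56 mm from the hub's axis, on the side opposite the empty peg; the crank arm's top is at 186 mm. The knob is round and can be pinched from above and led round in an arc.
- index (a point): end of the dark steel index bar on the base, 81 mm from the axis, 23 mm above the table
- tile: loose clay test tile standing on a T-shaped foot, shaped like the three hung ones. Origin: centre of the foot's underside. Upright plate 8 mm thick (along x), 44 mm wide (y), 122 mm high (z); foot 44 x 44 x 8 mm; 0.12 kg. Pinch across the 8 mm plate by its top 22 mm (100 to 122 mm up), so that the fingers clear collar and head. Either face may go first.
- eye (a point): centre of the eye of the tile's keyhole, 66 mm above its underside. The eye is 20 mm wide and runs up into a slot 8.5 mm wide that ends 86 mm above the underside. The head goes in through the eye.
- slot_end (a point): point in the slot 83 mm above the tile's underside, where the axis of the peg lies when the tile hangs home (17 mm above the eye's centre)
- jar: capped underglaze jar, 55 mm across, 82 mm high, origin under its centre; leave it alone
- open_jar: white open jar, 90 mm across, 98 mm high, origin under its centre; leave it alone
- cup: small white plastic tub with lid, 72 mm across, 55 mm high, origin under its centre; leave it alone
Things that resemble listed ones, but are neither listed nor needed, are in the scene too. Of the things like the tile, leave any that is black; of the rest the smaller one is meant.

How it is judged:
By the outcome, as a careful person would: the job done as asked, in the order asked, and still so for the second after the job is handed in, with the robot touching nothing.
It also fails if it takes over 72 s, if anything falls off the work surface, if the arm or the gripper's body presses on something with over 40 N, if the wrist force passes 120 N, or if a joint passes its speed limit or range.

### The arm

A 6-joint arm with a two-finger parallel gripper is mounted at the origin on a cart in front of the work surface, level with it; the furniture and walls round the work are solid. World frame = base frame: x ahead of the robot, y to its left, z up, the work surface at z = 0. Lengths are in m, angles in rad, forces in N, time in s.
With the tool pointing down it reaches from about 0.25 to 0.775 m from the base axis. Payload 4 kg.
Tool frame: the origin (TCP) lies midway between the tips of the shut fingers; the grasp point (between the pads) lies 19 mm behind it (robot.pinch_z is the distance from the TCP to the grasp point, in m); x points along the fingers, y is the direction in which the jaws open and shut, and the axes are right-handed (so a half turn about x gives the same grasp; the last joint's range is limited). The gripper opens to 94 mm and grips with 3 to 60 N. Pads are 16 mm wide; open, the fingers measure 119 mm over their backs; the gripper's body (75 mm by 177 mm) begins 78 mm behind the grasp point.
Start: joints at [1.111, 0.087, 1.371, -0, 1.684, -0.103], TCP at [0.192, 0.515, 0.206] pointing down, gripper open.
Joint ranges: [-3.1, 3.1], [-0.76, 2.03], [0.27, 2.55], [-1.08, 4.22], [0.17, 2.65], [-2.57, 2.57]. Speed limits (rad/s): [2.79, 2.79, 3.14, 3.14, 3.14, 3.14].

### API

Orientations are given as [roll, pitch, yaw] about the fixed x, y, z axes, in that order (R = Rz(yaw) Ry(pitch) Rx(roll)).
In Python, from bench import robot, imaging gives the robot as it stands. The module is installed in compiled form; this text tells all that it offers.
- The arm moves only by the tool drive_tool, never from a script. Its argument "commands" is a list that holds one entry, the list of rows, each a list of 4 numbers: the shift along the tool's x, y, z as a fraction of full scale, then the turn about the tool's x as a fraction of full scale. A call has 1 to 20 rows; each row shifts and turns the commanded pose from where the row before left it, along the tool's axes as they then stand; what a row does not reach is not made up. Full scale, the value 1, is 0.25 m for a shift and 360 degrees for a turn. A row lasts 1/10 s, in which the tool goes at most 50 mm and 8.59 degrees, less where a joint would pass 70% of its speed; a pose out of reach is approached as far as the arm can. A call with a number of a shift or a turn outside -1 to 1 is refused whole. A call with a gripper value outside its range is refused whole. "grip" is the opening, from 0 (shut) to 1 (fully open), set as the call begins (left out, the last holds). The fingers move at their own pace and stop on an object; the grip force is fixed at half the most. Time passes only in rows, so rows that do not move let the fingers close. It gives the time, the measured TCP pose, the force and the opening at its end, in the units of the state.
- robot.get_obs(): the state, without advancing time (a new reading comes with each control period).
- imaging.snapshot(name): name is "side" or "top" or "wrist"; returns a dict with "pixels" (480x640x3 uint8, red, green, blue), "z_map" (480x640 float32, m along the optical axis (not along the pixel's ray), 0 where there is no reading), "mtx" (3x3 intrinsics, pixels), "extrinsics" (4x4, takes a point from world to camera coordinates). Camera axes: x right, y up, looking along -z (the intrinsics and any distortion apply to the point x, -y, -z); pixel columns grow to the right and rows downward; lengths in m; the calibration is good to about 2 mm. A picture is of the moment at which its call begins.
- robot.close_job(): hands the job in, once; it reports no verdict.
The state is a dict: "time": time; "joint_positions": joint angles; "qvel": joint speeds; "joint_torque": joint torques, N m; "tool_pos": TCP position; "ee_rot": TCP orientation; "wrist_force": force on the tool from outside, world axes, zero at the start; "wrist_torque": the same for the moment, N m; "width": finger opening in m.
Only numpy, scipy, OpenCV 4.12 (cv2) and the standard library are available. Lean on these libraries where they do the work, as an engineer would, in place of code of your own. Each camera call takes 0.05 s, during which the arm holds its last target.

## Working session

There is one attempt and no reset: what is moved stays moved. The work goes in short steps, Python scripts to look and compute and a tool call to move; the robot and the scene stay as the last step left them, time stands still between calls to the robot, and variables do not carry over. Pictures are saved under pics/ and viewed, and the job is handed in when it is done.

Besides the shell and the picture viewer there is one more tool, called after "Emit:" as name(argument=value, ...) on one line, values as JSON. drive_tool: Moves the arm, as the interface text tells. Shift numbers are shares of 0.25 m and turn numbers shares of 360 degrees, none past 1 either way. Its arguments: {"type":"object","properties":{"commands":{"type":"array","items":{"type":"array","items":{"type":"array","items":{"type":"number","minimum":-1,"maximum":1}}}},"grip":{"type":"number"}},"required":["commands"]}

```bash
mkdir -p pics; ls
python3 - <<'E'
from bench import robot, imaging
import cv2, numpy as np, pickle
o=robot.get_obs()
for k,v in o.items(): print(k,np.round(v,4))
print([a for a in dir(robot) if a[0]!='_'])
for n in ["side","top","wrist"]:
    s=imaging.snapshot(n); pickle.dump(s,open(f'pics/{n}0.pkl','wb'))
    cv2.imwrite(f'pics/{n}0.png',s['pixels'][:,:,::-1]); print(n,s['mtx'].tolist(),np.round(s['extrinsics'],3).tolist(), [k for k in s])
E
```

```text
pics
time 0.0
joint_positions [ 1.1109  0.088   1.3722 -0.      1.6836 -0.1031]
qvel [ 0.0004  0.0007  0.0016 -0.0015 -0.0017  0.0007]
joint_torque [-5.00000e-04 -3.40181e+01 -3.02429e+01  7.17000e-02  3.31000e-02
 -1.00000e-04]
tool_pos [0.1919 0.5149 0.2043]
ee_rot [-1.6663  1.5686 -2.0231]
wrist_force [-0.1292 -0.9288  0.1162]
wrist_torque [-0.0153 -0.0112 -0.0443]
width 0.0939
['IKError', 'close_job', 'get_obs', 'pinch_z']
side [[443.47038821404504, 0.0, 321.1473307654458], [0.0, 443.47038821404504, 248.24913921200442], [0.0, 0.0, 1.0]] [[0.892, -0.452, -0.016, -0.401], [0.252, 0.468, 0.847, -0.315], [-0.376, -0.759, 0.531, -1.188], [0.0, 0.0, 0.0, 1.0]] ['pixels', 'z_map', 'mtx', 'extrinsics']
top [[567.0455822821169, 0.0, 319.69289759923606], [0.0, 567.0455822821169, 235.49069166032035], [0.0, 0.0, 1.0]] [[-0.418, -0.908, -0.013, 0.362], [0.708, -0.335, 0.621, -0.424], [-0.569, 0.251, 0.783, -1.757], [0.0, 0.0, 0.0, 1.0]] ['pixels', 'z_map', 'mtx', 'extrinsics']
wrist [[334.41514280041326, 0.0, 320.4141483667598], [0.0, 334.41514280041326, 243.10410772763842], [0.0, 0.0, 1.0]] [[0.348, 0.937, -0.002, -0.55], [-0.908, 0.337, -0.249, 0.025], [-0.233, 0.089, 0.968, -0.39], [0.0, 0.0, 0.0, 1.0]] ['pixels', 'z_map', 'mtx', 'extrinsics']
```

View pics/side0.png

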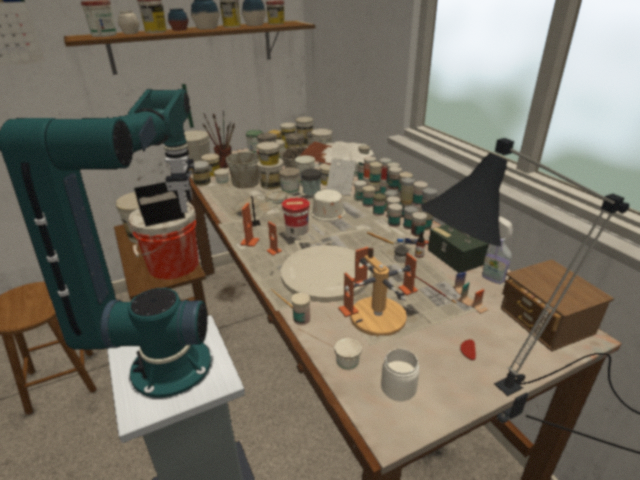

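View pics/top0.png

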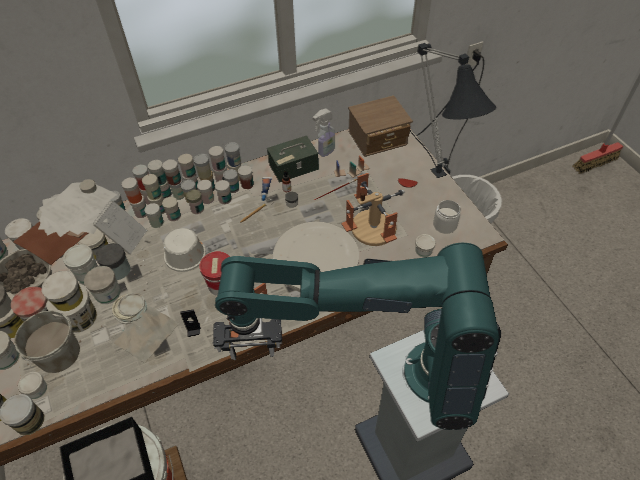

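View pics/wrist0.png

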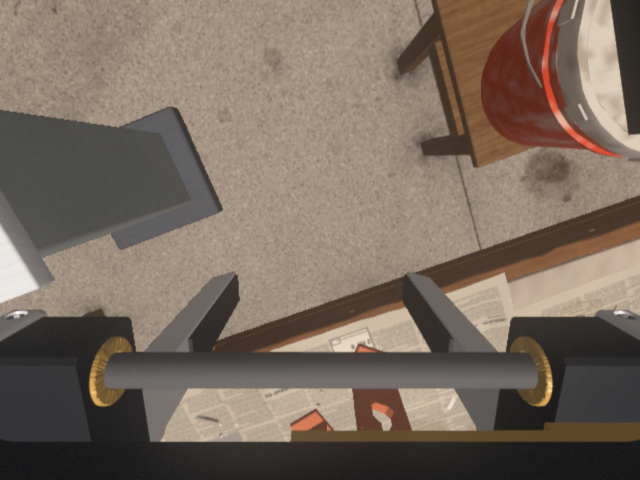

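Run:
```python
import cv2,pickle
s=pickle.load(open('pics/side0.pkl','rb'))['pixels'][:,:,::-1]
cv2.imwrite('pics/c1.png',cv2.resize(s[180:270,220:340],None,fx=6,fy=6,interpolation=cv2.INTER_CUBIC))
cv2.imwrite('pics/c2.png',cv2.resize(s[245:405,280:440],None,fx=3.7,fy=3.7,interpolation=cv2.INTER_CUBIC))
s=pickle.load(open('pics/top0.pkl','rb'))['pixels'][:,:,::-1]
cv2.imwrite('pics/c3.png',cv2.resize(s[165:265,330:460],None,fx=6,fy=6,interpolation=cv2.INTER_CUBIC))
```

```text
(no output)
```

View pics/c1.png

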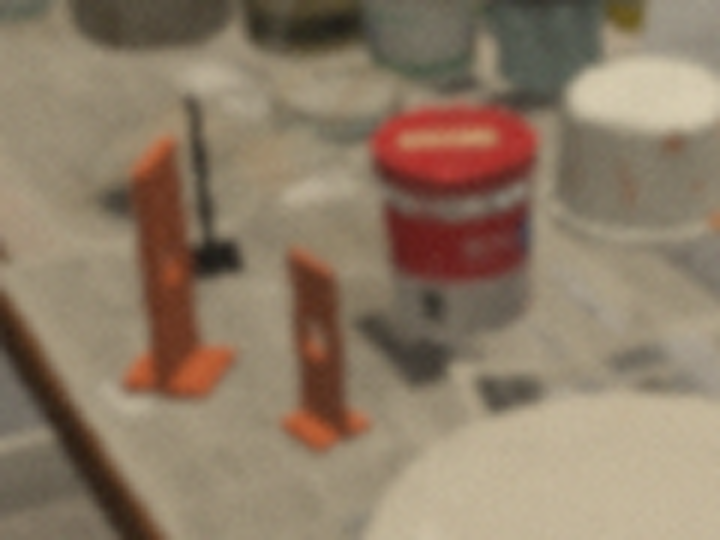

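View pics/c2.png

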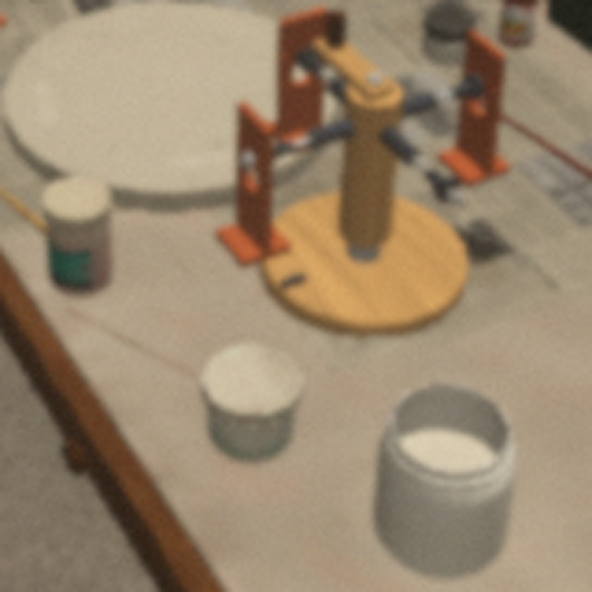

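View pics/c3.png

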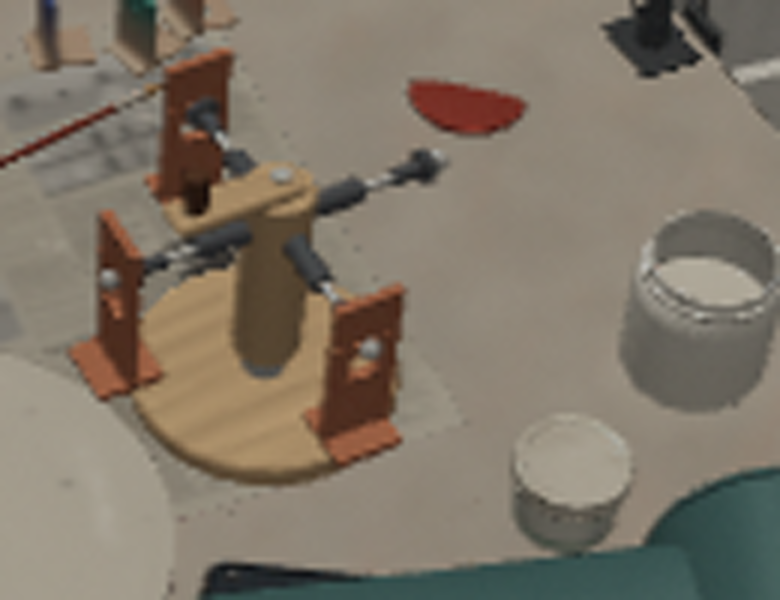

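Candidates in the side view: larger orange tile (248,225), smaller orange tile (273,238), black tile (254,212) and the three hung tiles on the carousel. By the description I choose (273,238). I'll check its size from the depth.

```bash
cat > h.py <<'E'
import numpy as np, cv2, pickle
def cloud(s):
    z=s['z_map'];K=s['mtx'];E=s['extrinsics']
    v,u=np.mgrid[0:480,0:640]
    x=(u-K[0,2])/K[0,0]*z; y=-(v-K[1,2])/K[1,1]*z
    P=np.stack([x,y,-z],-1)
    W=(P-E[:3,3])@E[:3,:3]
    W[z<=0]=np.nan
    return W
def proj(s,p):
    K=s['mtx'];E=s['extrinsics'];c=np.asarray(p)@E[:3,:3].T+E[:3,3]
    return np.stack([K[0,2]+K[0,0]*c[...,0]/-c[...,2],K[1,2]-K[1,1]*c[...,1]/-c[...,2]],-1)
E
python3 - <<'E'
from h import *
import colorsys
for n,roi in [('side',(180,270,220,345)),('side',(245,405,280,440)),('top',(165,300,200,460))]:
    s=pickle.load(open(f'pics/{n}0.pkl','rb'));W=cloud(s)
    hsv=cv2.cvtColor(s['pixels'],cv2.COLOR_RGB2HSV)
    m=np.zeros((480,640),np.uint8);r=roi
    mm=((hsv[...,0]<12)&(hsv[...,1]>130)&(hsv[...,2]>70)).astype(np.uint8)
    m[r[0]:r[1],r[2]:r[3]]=mm[r[0]:r[1],r[2]:r[3]]
    k,l,st,c=cv2.connectedComponentsWithStats(m)
    for i in range(1,k):
        if st[i,4]<25: continue
        p=W[l==i];p=p[np.isfinite(p[:,0])]
        print(n,np.round(c[i]),st[i,4],'lo',np.round(np.percentile(p,3,0),3),'hi',np.round(np.percentile(p,97,0),3),'med',np.round(np.median(p,0),3))
E
```

```text
side [295. 204.] 307 lo [0.544 0.449 0.115] hi [0.642 0.554 0.126] med [0.591 0.495 0.123]
side [248. 227.] 350 lo [0.371 0.477 0.007] hi [0.417 0.52  0.161] med [0.392 0.494 0.069]
side [295. 220.] 183 lo [0.546 0.45  0.05 ] hi [0.612 0.496 0.091] med [0.57  0.462 0.07 ]
side [273. 240.] 198 lo [0.437 0.379 0.005] hi [0.464 0.416 0.12 ] med [0.453 0.397 0.05 ]
side [354. 283.] 607 lo [ 0.472 -0.115  0.072] hi [0.608 0.011 0.188] med [ 0.493 -0.08   0.114]
side [409. 277.] 346 lo [ 0.679 -0.115  0.07 ] hi [ 0.712 -0.074  0.187] med [ 0.695 -0.098  0.111]
top [362. 185.] 169 lo [ 0.684 -0.113  0.078] hi [ 0.702 -0.07   0.194] med [ 0.694 -0.087  0.145]
top [407. 182.] 112 lo [ 0.713 -0.352 -0.002] hi [ 0.764 -0.297  0.013] med [ 0.738 -0.323  0.006]
top [349. 219.] 198 lo [ 0.568 -0.007  0.069] hi [0.609 0.027 0.189] med [0.584 0.013 0.103]
top [390. 228.] 276 lo [ 0.469 -0.114  0.069] hi [ 0.494 -0.072  0.189] med [ 0.485 -0.09   0.113]
top [212. 265.] 429 lo [0.543 0.464 0.117] hi [0.642 0.55  0.132] med [0.603 0.518 0.124]
top [261. 289.] 89 lo [0.446 0.383 0.074] hi [0.459 0.418 0.125] med [0.452 0.396 0.108]
```

The smaller orange tile at side (273,240) tops out at about 0.122 m, which matches the description. The larger one is about 0.165 m. Next I'll locate the carousel, the other objects and the tile's yaw.

Run:
```python
from h import *
from scipy.optimize import least_squares
S={n:pickle.load(open(f'pics/{n}0.pkl','rb')) for n in ['side','top']}
for n in S:
    s=S[n];W=cloud(s);hsv=cv2.cvtColor(s['pixels'],cv2.COLOR_RGB2HSV).astype(int)
    near=np.hypot(W[...,0]-.588,W[...,1]+.1)<.14
    # base disc
    m=near&(abs(W[...,2]-.018)<.004)&(hsv[...,1]>90)&(hsv[...,0]<28)&(hsv[...,2]>90)
    p=W[m]; print(n,'disc',m.sum(),np.round(np.median(p,0),4))
    q=p[:,:2]; h=cv2.convexHull((q*1e4).astype(np.int32))[:,0]/1e4
    f=least_squares(lambda a:np.hypot(h[:,0]-a[0],h[:,1]-a[1])-.085,[.588,-.1],loss='soft_l1',f_scale=.002)
    print(' circle',f.x,np.std(f.fun))
    # table
    t=(abs(W[...,2])<.01); print(' table z',np.median(W[t][:,2]))
    # dark pixels on disc
    m=near&(abs(W[...,2]-.021)<.006)&(hsv[...,2]<80)
    d=W[m];vv,uu=np.where(m)
    print(' dark low',len(d)); 
    if len(d): print(np.c_[uu,vv][:40:3].tolist(),np.round(d[::3],3).tolist()[:14])
    # hub top, crank: z>.17, non-tile
    m=near&(W[...,2]>.172)&(W[...,2]<.23)
    d=W[m];vv,uu=np.where(m)
    for lo,hi in [(.172,.182),(.182,.19),(.19,.2),(.2,.21),(.21,.225)]:
        e=d[(d[:,2]>lo)&(d[:,2]<hi)]
        if len(e): print(' z',lo,hi,len(e),np.round(np.mean(e,0),3),np.round(e.min(0),3),np.round(e.max(0),3))
    # empty peg pts z .13-.17 not tile
    m=near&(abs(W[...,2]-.15)<.02)&(W[...,1]<-.13)
    d=W[m];print(' peg',len(d));
    order=np.argsort(d[:,1])
    print(np.round(d[order][::max(1,len(d)//25)],3).tolist())
```

```text
side disc 1176 [ 0.5828 -0.111   0.0167]
 circle [ 0.59260558 -0.09388621] 0.0012500851183029646
 table z -0.000854480171770599
 dark low 0
 z 0.172 0.182 199 [ 0.591 -0.075  0.177] [ 0.485 -0.117  0.172] [0.699 0.018 0.182]
 z 0.182 0.19 243 [ 0.591 -0.065  0.186] [ 0.486 -0.118  0.182] [0.704 0.016 0.19 ]
 z 0.19 0.2 24 [ 0.57  -0.053  0.193] [ 0.486 -0.106  0.19 ] [0.61  0.008 0.199]
 z 0.2 0.21 16 [ 0.591 -0.041  0.203] [ 0.585 -0.045  0.2  ] [ 0.598 -0.034  0.207]
 z 0.21 0.225 20 [ 0.593 -0.04   0.213] [ 0.585 -0.048  0.21 ] [ 0.603 -0.033  0.217]
 peg 119
[[0.592, -0.208, 0.152], [0.597, -0.206, 0.152], [0.59, -0.204, 0.146], [0.593, -0.202, 0.154], [0.596, -0.199, 0.154], [0.594, -0.197, 0.154], [0.595, -0.195, 0.159], [0.587, -0.194, 0.144], [0.593, -0.193, 0.151], [0.587, -0.193, 0.154], [0.6, -0.192, 0.158], [0.588, -0.19, 0.158], [0.586, -0.189, 0.154], [0.593, -0.184, 0.155], [0.589, -0.181, 0.148], [0.593, -0.175, 0.153], [0.598, -0.173, 0.152], [0.591, -0.168, 0.152], [0.594, -0.159, 0.151], [0.592, -0.153, 0.148], [0.584, -0.15, 0.152], [0.589, -0.148, 0.153], [0.586,
[... 945 characters left out ...]
3, 0.148], [0.594, -0.192, 0.157], [0.58, -0.192, 0.16], [0.593, -0.191, 0.164], [0.601, -0.188, 0.157], [0.584, -0.187, 0.148], [0.589, -0.185, 0.155], [0.589, -0.184, 0.161], [0.588, -0.181, 0.152], [0.588, -0.18, 0.157], [0.597, -0.178, 0.15], [0.592, -0.175, 0.151], [0.594, -0.173, 0.145], [0.602, -0.169, 0.145], [0.588, -0.168, 0.158], [0.599, -0.159, 0.147], [0.579, -0.158, 0.166], [0.589, -0.153, 0.154], [0.588, -0.149, 0.151], [0.587, -0.148, 0.148], [0.587, -0.144, 0.149], [0.591, -0.142, 0.157], [0.597, -0.141, 0.157], [0.582, -0.14, 0.167], [0.589, -0.137, 0.151], [0.59, -0.137, 0.161], [0.584, -0.134, 0.152], [0.591, -0.133, 0.161], [0.595, -0.132, 0.153], [0.587, -0.131, 0.161]]
```

Run:
```python
from h import *
S={n:pickle.load(open(f'pics/{n}0.pkl','rb')) for n in ['side','top']}
# tall-things map
for n in S:
    W=cloud(S[n]);v,u=np.mgrid[0:480,0:640]
    for name,box in dict(tile=(.42,.48,.36,.44),big=(.35,.43,.46,.54)).items():
        m=(W[...,0]>box[0])&(W[...,0]<box[1])&(W[...,1]>box[2])&(W[...,1]<box[3])&(W[...,2]>.02)
        p=W[m]; 
        if len(p)<10: continue
        c,(w,h),a=cv2.minAreaRect((p[:,:2]*1e3).astype(np.float32))
        vv=np.linalg.svd(p[:,:2]-p[:,:2].mean(0),full_matrices=False)[2][0]
        print(n,name,len(p),np.round(c,1),round(w,1),round(h,1),round(a,1),'pca',np.degrees(np.arctan2(vv[1],vv[0])),p[:,2].max())
    # height map 4cm cells
    g={}
    m=np.isfinite(W[...,0])&(W[...,0]>.2)&(W[...,0]<.9)&(W[...,1]>-.5)&(W[...,1]<.5)&(W[...,2]>.03)&(W[...,2]<.9)
    H=np.zeros((18,26))
    for p in W[m]: 
        i=int((p[0]-.2)/.04);j=int((p[1]+.5)/.04);H[i,j]=max(H[i,j],p[2])
    print(n,'rows x .2.. step .04, cols y -.5..');print((H*1000).astype(int))
```

```text
side tile 205 [455.5 400. ] 14.5 55.1 13.5 pca -73.72156437979262 0.12345742614173653
side big 316 [395.9 505.9] 66.2 16.1 51.1 pca -133.96921762839904 0.16407855142557953
side rows x .2.. step .04, cols y -.5..
[[  0   0   0   0   0   0   0   0   0   0   0   0   0   0   0   0   0   0
    0   0   0   0 587 591 596   0]
 [  0   0   0   0   0   0   0   0   0   0   0   0   0   0   0   0   0   0
    0   0   0   0   0   0 594   0]
 [  0   0   0   0   0   0   0   0   0   0   0   0   0   0   0   0   0   0
    0   0   0   0   0   0   0   0]
 [  0   0   0   0   0   0   0   0   0   0   0   0  83   0   0   0   0   0
    0   0   0   0   0   0   0   0]
 [  0   0   0   0   0   0  55  56   0   0   0  81  84  85   0  37  40  36
    0   0   0   0   0   0 164   0]
 [  0   0   0   0   0   0  55  57  55   0   0   0  84  82  41  40  42  42
   40   0   0   0   0   0   0   0]
 [  0   0  88  97  98   0  57  55  54  75 154   0   0  41  41  42  40  43
   40  41   0 122 123 119   0   0]
 [  0 516 526 526 508  72   0   0   0 191 190   0  40  41  41  41  41  43
   41  43  39   0   0   0   0   0]
 [492 539 553 55
[... 2460 characters left out ...]
50  48  48
   49  46   0   0   0   0 129   0]
 [  0   0 597   0   0   0   0   0   0 195 194   0   0   0  35  45  46  50
   39   0   0   0   0   0   0   0]
 [120 114 577   0   0   0   0   0   0   0   0   0   0   0   0   0   0   0
    0   0   0   0   0   0   0   0]
 [207 550 555   0   0   0   0   0   0   0   0   0   0   0   0   0   0   0
    0   0   0   0   0   0   0   0]
 [273 532 526   0   0   0   0   0   0   0   0   0   0   0   0  52  51   0
    0   0   0   0   0   0   0   0]
 [334 511 509   0   0   0   0  69  68  33   0   0   0   0   0  50  49   0
    0   0   0   0   0   0   0   0]
 [373 489   0   0   0   0   0  67  63  43  63   0   0   0   0 104  65   0
    0   0   0   0   0   0   0   0]]
```

```bash
cat >> h.py <<'E'
from scipy.spatial.transform import Rotation as Ro
def R(o): return Ro.from_euler('xyz',o['ee_rot']).as_matrix()
def ray_z(s,u,v,z):
    K=s['mtx'];E=s['extrinsics'];d=np.array([(u-K[0,2])/K[0,0],-(v-K[1,2])/K[1,1],-1.])
    d=E[:3,:3].T@d;c=-E[:3,:3].T@E[:3,3];return c+d*(z-c[2])/d[2]
def plan(o,dst,yaw_jaw=None):
    # dst world TCP. jaw = direction of tool y (deg, mod 180)
    r=R(o);d=np.array(dst)-np.array(o['tool_pos'])
    jaw=np.degrees(np.arctan2(r[1,1],r[0,1]))
    print('pos',np.round(o['tool_pos'],4),'jaw deg',round(jaw,2),'tilt x',np.round(r[:,0],4),'tool shift frac',np.round(r.T@d/.25,4),'dist',np.linalg.norm(d))
    if yaw_jaw is not None:
        t=(yaw_jaw-jaw+90)%180-90
        print('world yaw needed',t,'tool-x turn frac',-t/360)
E
python3 - <<'E'
from h import *
from bench import robot
o=robot.get_obs(); print(np.round(R(o),3)); plan(o,[.57,-.06,.33],90); print(o['joint_positions'],o['wrist_force'])
s=pickle.load(open('pics/side0.pkl','rb'))
for c in [(359,321),(362,319.5),(357,322)]: print(ray_z(s,*c,.022)) 
im=s['pixels'][300:340,330:400,::-1]; cv2.imwrite('pics/c4.png',cv2.resize(im,None,fx=10,fy=10,interpolation=cv2.INTER_NEAREST))
E
```

```text
[[-0.001  0.349  0.937]
 [-0.001  0.937 -0.349]
 [-1.    -0.002 -0.   ]]
pos [0.1919 0.515  0.2046] jaw deg 69.56 tilt x [-7.0e-04 -1.5e-03 -1.0e+00] tool shift frac [-0.4993 -1.6278  2.2203] dist 0.6995076529053321
world yaw needed 20.441749340605057 tool-x turn frac -0.05678263705723627
[ 1.11092083e+00  8.78042011e-02  1.37183056e+00  3.25392747e-06
  1.68358278e+00 -1.03099169e-01] [-0.27853277  0.62987077 -0.30694683]
[ 0.52212611 -0.10218662  0.022     ]
[ 0.5332699  -0.10066779  0.022     ]
[ 0.51474763 -0.10319227  0.022     ]
```

View pics/c4.png

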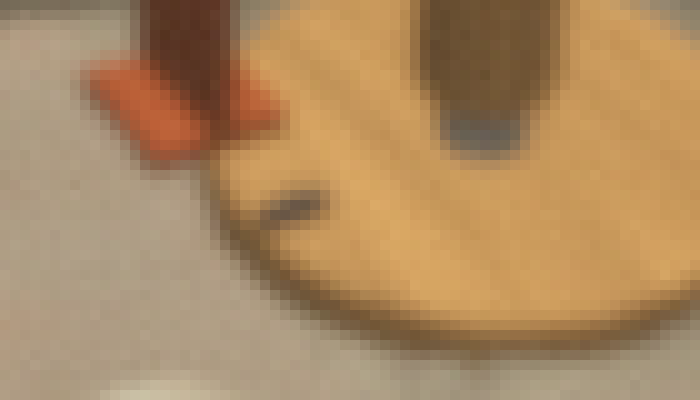

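Emit:
drive_tool(commands=[[[-0.048,0,0,0.0193],[-0.048,0,0,0.0193],[-0.048,0,0,0.0193],[-0.048,0,0,0.0193],[-0.048,0,0,0.0193],[-0.048,0,0,0.0193],[-0.048,0,0,0.0193],[-0.048,0,0,0.0193],[-0.048,0,0,0.0193],[-0.048,0,0,0.0193]]], grip=0.3)

```text
time: 1.15
tool_pos: [0.192, 0.5152, 0.3255]
ee_rot: [-0.448, 1.57, -2.022]
wrist_force: [0.0, -0.2, 0.2]
width: 0.0282
```

Emit:
drive_tool(commands=[[[0,0.11,0.153,0],[0,0.11,0.153,0],[0,0.11,0.153,0],[0,0.11,0.153,0],[0,0.11,0.153,0],[0,0.11,0.153,0],[0,0.11,0.153,0],[0,0.11,0.153,0],[0,0.11,0.153,0],[0,0.11,0.153,0],[0,0.11,0.153,0],[0,0.11,0.153,0],[0,0.11,0.153,0],[0,0.11,0.153,0],[0,0,0,0],[0,0,0,0]]])

```text
time: 2.75
tool_pos: [0.5779, -0.0204, 0.324]
ee_rot: [-1.877, 1.568, 2.834]
wrist_force: [0.5, 0.9, 0.1]
width: 0.0284
```

```bash
cat >> h.py <<'E'
def snap(n,name):
    from bench import imaging
    s=imaging.snapshot(n); pickle.dump(s,open(f'pics/{name}.pkl','wb')); cv2.imwrite(f'pics/{name}.png',s['pixels'][:,:,::-1]); return s
E
python3 - <<'E'
from h import *
from bench import robot
s=snap('wrist','w1'); o=robot.get_obs(); print(np.round(R(o),3)); plan(o,[.59,-.038,.193],0)
print(np.round(o['joint_positions'],3))
W=cloud(s); near=np.hypot(W[...,0]-.589,W[...,1]+.094)<.1
m=near&(W[...,2]>.205)&(W[...,2]<.23); p=W[m];v,u=np.where(m)
print(len(p),p.mean(0) if len(p) else 0,p.min(0),p.max(0),np.median(p,0),u.mean(),v.mean(), ray_z(s,u.mean(),v.mean(),.214))
E
```

```text
[[-0.001  1.     0.001]
 [ 0.001  0.001 -1.   ]
 [-1.    -0.001 -0.001]]
pos [ 0.5776 -0.0194  0.3249] jaw deg 0.06 tilt x [-1.4e-03  8.0e-04 -1.0e+00] tool shift frac [0.5275 0.0503 0.0748] dist 0.13379259400604734
world yaw needed -0.0634829294560717 tool-x turn frac 0.0001763414707113103
[-1.320e-01  1.610e-01  1.054e+00  1.000e-03  1.928e+00 -1.330e-01]
258 [ 0.59374124 -0.03383509  0.21402903] [ 0.58659963 -0.04206189  0.20507492] [ 0.60108588 -0.02725778  0.21711588] [ 0.59375973 -0.03364739  0.21483219] 338.9496124031008 256.43798449612405 [ 0.59374622 -0.03385119  0.214     ]
```

View pics/w1.png

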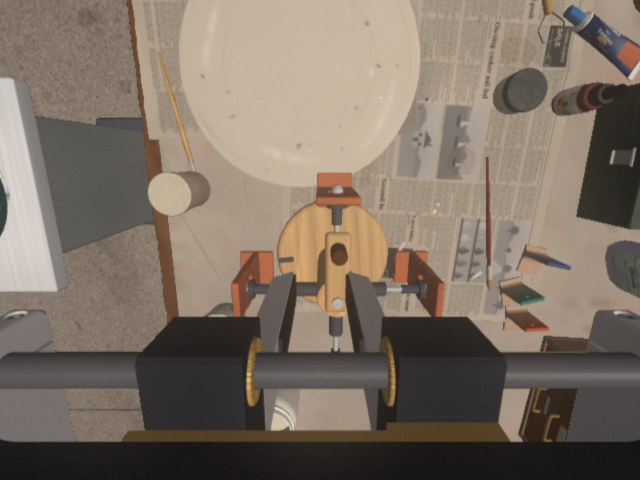

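Run:
```python
from h import *
from scipy.optimize import least_squares
s=pickle.load(open('pics/w1.pkl','rb'));im=s['pixels'][:,:,::-1]
cv2.imwrite('pics/c5.png',cv2.resize(im[180:320,225:450],None,fx=3.5,fy=3.5,interpolation=cv2.INTER_CUBIC))
W=cloud(s);hsv=cv2.cvtColor(s['pixels'],cv2.COLOR_RGB2HSV).astype(int)
near=np.hypot(W[...,0]-.589,W[...,1]+.094)<.095
m=near&(abs(W[...,2]-.018)<.004)&(hsv[...,1]>90)
h=cv2.convexHull((W[m][:,:2]*1e5).astype(np.int32))[:,0]/1e5
f=least_squares(lambda a:np.hypot(h[:,0]-a[0],h[:,1]-a[1])-.085,[.588,-.1],loss='soft_l1',f_scale=.002);print(m.sum(),f.x,np.std(f.fun),np.median(W[m][:,2]))
m=near&(W[...,2]>.01)&(W[...,2]<.03)&(hsv[...,2]<90)&(W[...,0]<.56);v,u=np.where(m);print(len(v),u.min(),u.max(),v.min(),v.max(),np.round(W[m].min(0),4),np.round(W[m].max(0),4),W[m].mean(0))
# peg / tiles
m=near&(W[...,2]>.183)&(W[...,2]<.195)&(hsv[...,1]>90);p=W[m];print('crank',len(p))
```

```text
5278 [ 0.59418261 -0.0921853 ] 0.0011690978662118228 0.01736071491453613
2 284 289 258 259 [ 0.5221 -0.0948  0.0209] [ 0.5293 -0.0942  0.024 ] [ 0.5256897  -0.09451853  0.02245722]
crank 1342
```

View pics/c5.png

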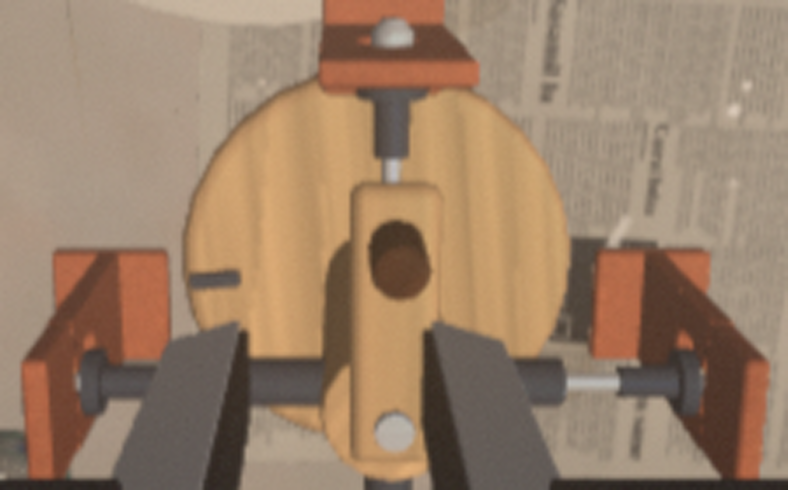

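Run:
```python
from h import *
s=pickle.load(open('pics/w1.pkl','rb'))
f=lambda c,z: np.round(ray_z(s,225+c[0]/3.5,180+c[1]/3.5,z),4)
print('knob',f((402,272),.216),'screw',f((395,432),.190),f((395,432),.188))
a,b=f((190,281),.022),f((240,278),.022);print('bar',a,b,np.degrees(np.arctan2(*(a-b)[1::-1])))
ax=np.array([.5942,-.0922]);d=a[:2]-ax;print(np.linalg.norm(d),np.degrees(np.arctan2(d[1],d[0])))
# pegs: upper peg head & tile; sleeve left centre, right
print('head up',f((394,30),.150),'sleeveL',f((290,381),.15),f((100,382),.15),'R',f((690,382),.15))
W=cloud(s);m=(np.hypot(W[...,0]-ax[0],W[...,1]-ax[1])<.03)&(W[...,2]>.186)&(W[...,2]<.2);print(np.median(W[m],0))
```

```text
knob [ 0.5945 -0.0344  0.216 ] screw [ 0.5947 -0.0906  0.19  ] [ 0.5948 -0.0915  0.188 ]
bar [ 0.5147 -0.0975  0.022 ] [ 0.5362 -0.0961  0.022 ] -176.274371806651
0.07967647080537632 -176.18592516570965
head up [0.5948 0.0209 0.15  ] sleeveL [ 0.5627 -0.0912  0.15  ] [ 0.5014 -0.0916  0.15  ] R [ 0.6916 -0.0913  0.15  ]
[ 0.59283612 -0.0876683   0.18712392]
```

Emit:
drive_tool(commands=[[[0,0.034,0.031,0],[0,0.034,0.031,0],[0.088,0,0,0],[0.088,0,0,0],[0.088,0,0,0],[0.088,0,0,0],[0.088,0,0,0],[0.088,0,0,0],[0,0,0,0]]])

```text
time: 3.7
tool_pos: [0.5931, -0.0345, 0.1896]
ee_rot: [-1.717, 1.564, 2.998]
wrist_force: [-0.3, -0.4, -0.4]
width: 0.0284
```

Run:
```python
from h import *
from bench import robot
s=snap('wrist','w2'); o=robot.get_obs(); plan(o,[.5943,-.035,.192],0); print(o['wrist_force'])
```

```text
pos [ 0.5941 -0.0347  0.1919] jaw deg 0.12 tilt x [-3.4e-03  5.0e-04 -1.0e+00] tool shift frac [-0.0003  0.0007  0.0012] dist 0.0003613637092331305
world yaw needed -0.12007349634581033 tool-x turn frac 0.0003335374898494731
[-0.5393775  -0.80903739 -0.56629303]
```

View pics/w2.png

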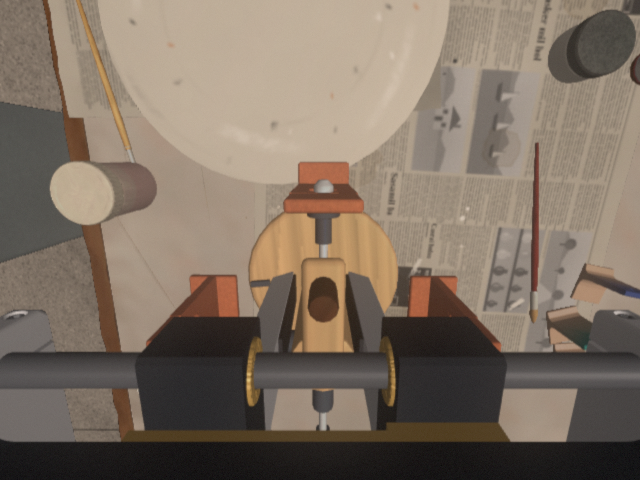

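Emit:
drive_tool(commands=[[[0,0,0,0],[0,0,0,0],[0,0,0,0],[0,0,0,0]]], grip=0)

```text
time: 4.15
tool_pos: [0.5951, -0.035, 0.1955]
ee_rot: [1.507, 1.569, -0.063]
wrist_force: [-2.8, -0.4, 6.1]
width: 0.0148
```

Run:
```python
from h import *
from bench import robot
o=robot.get_obs(); plan(o,[.5943,-.035,.192],0); print(o['wrist_force'],o['width'])
s=pickle.load(open('pics/w2.pkl','rb'))
print(proj(s,[[.594,-.0347,.192],[.594,-.0347,.216],[.594,-.0268,.216],[.594,-.0427,.216]]))
# plan arc in tool frame, N rows, commanded pose rotating with turn
N=16;tot=np.radians(-86.2);d=tot/N;r=.056
# row: shift applied in tool axes as they stand (before turn), chord direction
ang=np.radians(90)
p=lambda a:r*np.array([np.cos(a),np.sin(a)])
c=p(ang+d)-p(ang)   # world at first row: tool y=(1,0), z=(0,-1)
print('row y',c[0]/.25,'z',-c[1]/.25,'turn',-np.degrees(d)/360, np.degrees(d))
```

```text
pos [ 0.5951 -0.035   0.1955] jaw deg 0.08 tilt x [ 2.1e-03 -1.0e-04 -1.0e+00] tool shift frac [ 0.0139 -0.0033 -0.0001] dist 0.0035692115986998376
world yaw needed -0.08303023322876868 tool-x turn frac 0.00023063953674657968
[-2.84923329 -0.40969309  6.05008492] 0.014824047361407041
[[322.90597587 291.11658652]
 [322.92358358 309.89013406]
 [323.00624517 295.0537197 ]
 [322.84184782 324.56037768]]
row y 0.021031609346328233 z 0.0009895262363145418 turn 0.014965277777777779 -5.3875
```

Emit:
drive_tool(commands=[[[-0.012,0,0,0],[0,0.021,0.001,0.015],[0,0.021,0.001,0.015],[0,0.021,0.001,0.015],[0,0.021,0.001,0.015],[0,0,0,0]]])

```text
time: 4.75
tool_pos: [0.6159, -0.0392, 0.1955]
ee_rot: [-1.592, 1.571, 2.745]
wrist_force: [1.1, -0.3, -3.6]
width: 0.0156
```

Run:
```python
from h import *
from bench import robot
s=snap('wrist','w3');o=robot.get_obs(); plan(o,[.5943,-.035,.192],0); print(o['wrist_force'],o['width'])
p=np.array(o['tool_pos'][:2])-[.5943,-.0912];print(np.degrees(np.arctan2(p[1],p[0])),np.linalg.norm(p))
```

```text
pos [ 0.6159 -0.0391  0.1955] jaw deg -21.43 tilt x [ 2.e-04 -0.e+00 -1.e+00] tool shift frac [ 0.0141 -0.0864  0.0161] dist 0.022250703706432617
world yaw needed 21.427435190989996 tool-x turn frac -0.05952065330830555
[ 2.11348934 -0.396097   -3.41308472] 0.01511794019690438
67.4914233531043 0.05635836217046326
```

View pics/w3.png

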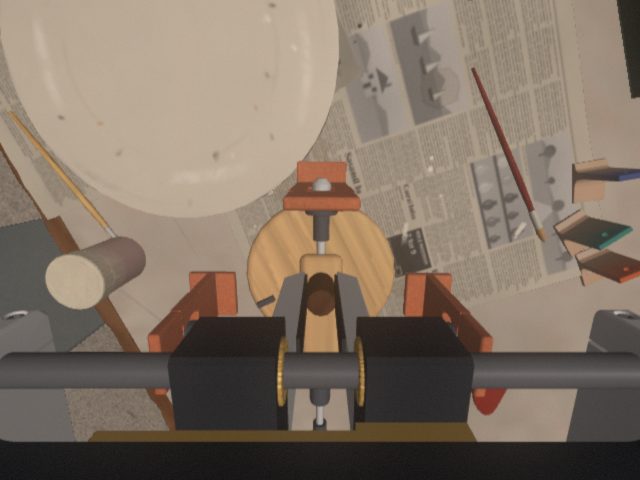

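Emit:
drive_tool(commands=[[[0,0.021,0.001,0.015],[0,0.021,0.001,0.015],[0,0.021,0.001,0.015],[0,0.021,0.001,0.015],[0,0.021,0.001,0.015],[0,0.021,0.001,0.015],[0,0.021,0.001,0.015],[0,0.021,0.001,0.015],[0,0.021,0.001,0.015],[0,0.021,0.001,0.015],[0,0.021,0.001,0.015],[0,0,0,0],[0,0,0,0]]])

```text
time: 6.1
tool_pos: [0.6508, -0.0828, 0.1956]
ee_rot: [2.367, 1.569, -0.613]
wrist_force: [4.4, -2.1, -6.4]
width: 0.0153
```

Run:
```python
from h import *
from bench import robot
s=snap('wrist','w4');snap('side','s4');snap('top','t4');o=robot.get_obs(); plan(o,[.5943,-.035,.192],0); print(o['wrist_force'],o['width'])
p=np.array(o['tool_pos'][:2])-[.5943,-.0912];print(np.degrees(np.arctan2(p[1],p[0])),np.linalg.norm(p))
s=pickle.load(open('pics/s4.pkl','rb'))['pixels'][:,:,::-1]
cv2.imwrite('pics/c6.png',cv2.resize(s[245:350,300:440],None,fx=5,fy=5,interpolation=cv2.INTER_CUBIC))
```

```text
pos [ 0.6508 -0.0827  0.1956] jaw deg -80.81 tilt x [ 0.0015 -0.0012 -1.    ] tool shift frac [ 0.0138 -0.2246  0.1925] dist 0.07404324438535108
world yaw needed 80.80988892031041 tool-x turn frac -0.22447191366752892
[ 4.53127554 -2.67430997 -6.27332135] 0.015335818536705502
8.513661155267984 0.05710852336532974
```

View pics/w4.png

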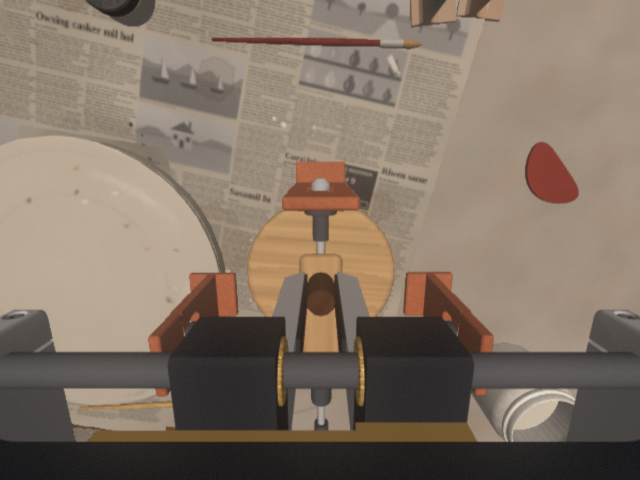

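View pics/c6.png

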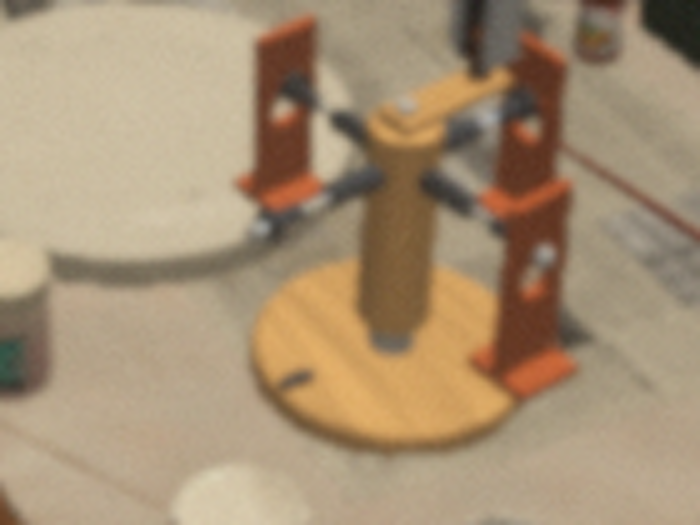

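Run:
```python
from h import *
s=pickle.load(open('pics/t4.pkl','rb'))
print(proj(s,[[.515,-.0975,.022],[.5943,-.0912,.19],[.5943,-.0912,.018]]))
cv2.imwrite('pics/c7.png',cv2.resize(s['pixels'][165:265,320:450,::-1],None,fx=6,fy=6,interpolation=cv2.INTER_CUBIC))
```

```text
[[384.4861765  239.08348521]
 [375.58165577 193.60512338]
 [372.58097826 225.09751912]]
```

View pics/c7.png

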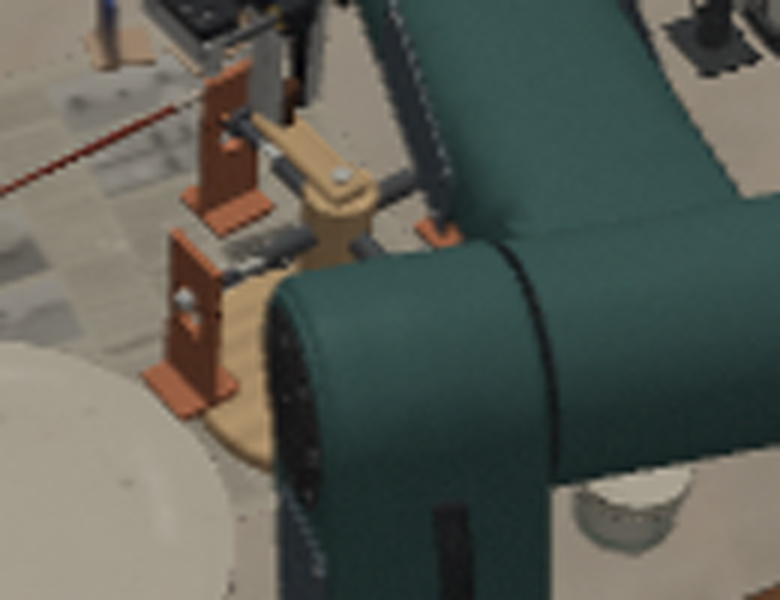

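Run:
```python
from h import *
out=[]
for n in ['w1','w2','w3']:
    s=pickle.load(open(f'pics/{n}.pkl','rb'))
    c={'w1':(286,260),'w2':(260,283),'w3':(266,300)}[n]
    out.append(cv2.resize(s['pixels'][c[1]-16:c[1]+16,c[0]-16:c[0]+16,::-1],None,fx=8,fy=8,interpolation=cv2.INTER_NEAREST))
cv2.imwrite('pics/c8.png',np.hstack(out))
```

```text
(no output)
```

View pics/c8.png

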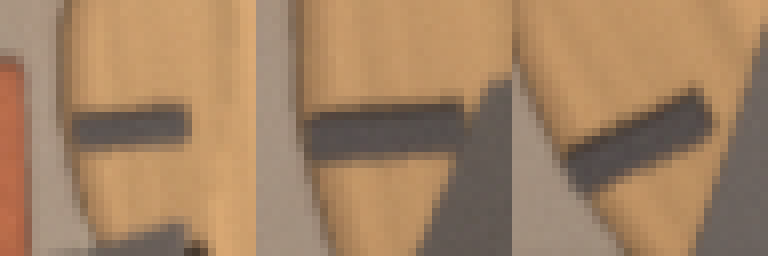

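Run:
```python
from h import *
from scipy.optimize import least_squares
B={'w1':[(279,260.75),(293.75,259.75)],'w2':[(250.5,284.9),(270.1,284.)],'w3':[(258.75,306.25),(273.5,298.4)]}
for n,(a,b) in B.items():
    s=pickle.load(open(f'pics/{n}.pkl','rb'));A=ray_z(s,*a,.023);Bb=ray_z(s,*b,.023)
    W=cloud(s);hsv=cv2.cvtColor(s['pixels'],cv2.COLOR_RGB2HSV).astype(int)
    near=np.hypot(W[...,0]-.594,W[...,1]+.092)<.095
    m=near&(abs(W[...,2]-.018)<.006)&(hsv[...,1]>90)&(hsv[...,0]<28)&(hsv[...,0]>8)
    v,u=np.where(m); P=np.array([ray_z(s,x,y,.018) for x,y in zip(u,v)])
    h=cv2.convexHull((P[:,:2]*1e5).astype(np.int32))[:,0]/1e5
    h=h[h[:,1]>-.1]
    f=least_squares(lambda q:np.hypot(h[:,0]-q[0],h[:,1]-q[1])-.085,[.594,-.092],loss='soft_l1',f_scale=.001)
    d=A[:2]-f.x;e=A-Bb
    print(n,A,Bb,'ctr',f.x,np.std(f.fun),'r',np.linalg.norm(d),'ang ctr',np.degrees(np.arctan2(d[1],d[0])),'bar dir',np.degrees(np.arctan2(e[1],e[0])))
```

```text
w1 [ 0.51438666 -0.09789852  0.023     ] [ 0.53656834 -0.09629934  0.023     ] ctr [ 0.59385928 -0.09245216] 0.0009392858101074717 r 0.07965902436226426 ang ctr -176.0795766413259 bar dir -175.87642712927902
w2 [ 0.51454515 -0.09800867  0.023     ] [ 0.53621782 -0.09682233  0.023     ] ctr [ 0.59401295 -0.09249149] 0.0012615876695945606 r 0.0796590937039485 ang ctr -176.02851929268982 bar dir -176.86681131022414
w3 [ 0.51605433 -0.09857155  0.023     ] [ 0.53553804 -0.09586599  0.023     ] ctr [ 0.59482119 -0.09265883] 0.0010390684145529954 r 0.07898847381578002 ang ctr -175.7070782320582 bar dir -172.09431719298104
```

Emit:
drive_tool(commands=[[[0,0.018,0.001,0.0128],[0,0,0,0],[0,0,0,0]]])

```text
time: 6.55
tool_pos: [0.6513, -0.0866, 0.1956]
ee_rot: [2.929, 1.569, -0.132]
wrist_force: [5.0, -0.5, -6.3]
width: 0.0153
```

Run:
```python
from h import *
from bench import robot
s=snap('wrist','w5');o=robot.get_obs(); plan(o,[.5943,-.035,.192],0); print(o['wrist_force'],o['width'])
p=np.array(o['tool_pos'][:2])-[.5951,-.0912];print(np.degrees(np.arctan2(p[1],p[0])),np.linalg.norm(p))
```

```text
pos [ 0.6513 -0.0866  0.1956] jaw deg -85.38 tilt x [ 1.4e-03 -3.0e-04 -1.0e+00] tool shift frac [ 0.0139 -0.2243  0.2105] dist 0.07696624453079352
world yaw needed 85.37587818435844 tool-x turn frac -0.23715521717877344
[ 5.16308371 -1.36612747 -6.40336331] 0.015355742130736877
4.644814161356948 0.05634758714477497
```

Emit:
drive_tool(commands=[[[0,0.002,0,0.0014],[0,0,0,0]]])

```text
time: 6.8
tool_pos: [0.6513, -0.0867, 0.1956]
ee_rot: [-2.775, 1.569, 0.439]
wrist_force: [4.9, -0.2, -6.1]
width: 0.0157
```

Emit:
drive_tool(commands=[[[0,0,0,0],[0,0,0,0],[-0.06,0,0,0],[-0.15,0,0,0],[-0.15,0,0,0],[0,0,0,0]]], grip=0.35)

```text
time: 7.4
tool_pos: [0.6522, -0.0875, 0.2966]
ee_rot: [2.855, 1.556, -0.217]
wrist_force: [-0.2, 0.5, 0.7]
width: 0.0326
```

Emit:
drive_tool(commands=[[[0,0,0,-0.0228],[0,0,0,-0.0228],[0,0,0,-0.0228],[0,0,0,-0.0228],[0,0,0,-0.0228],[0,0,0,-0.0228],[0,0,0,-0.0228],[0,0,0,-0.0228],[0,0,0,-0.0228],[0,0,0,-0.0228],[0,0,0,-0.0228],[0,-0.154,0.013,0],[0,-0.154,0.013,0],[0,-0.154,0.013,0],[0,-0.154,0.013,0],[0,-0.154,0.013,0],[0,0,0,0],[0,0,0,0]]])

```text
time: 9.2
tool_pos: [0.4595, -0.1176, 0.2879]
ee_rot: [1.249, 1.568, -0.248]
wrist_force: [0.9, -0.5, 0.0]
width: 0.0325
```

Run:
```python
from h import *
from bench import robot
s=snap('wrist','w6');o=robot.get_obs(); plan(o,[.453,.398,.3],14); print(np.round(o['joint_positions'],3))
```

```text
pos [ 0.4602 -0.1176  0.2874] jaw deg 4.25 tilt x [ 2.1e-03 -4.0e-04 -1.0e+00] tool shift frac [-0.0512  0.1245 -2.0587] dist 0.5157782645869983
world yaw needed 9.745864174653647 tool-x turn frac -0.027071844929593466
[-0.37  -0.084  1.381  0.     1.842 -0.444]
```

View pics/w6.png

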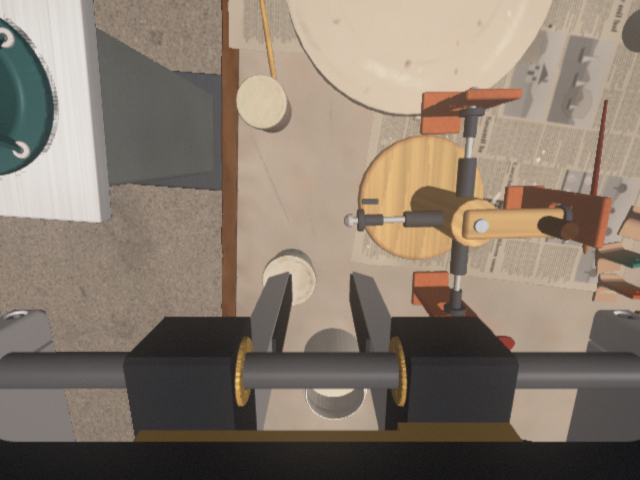

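Run:
```python
from h import *
s=pickle.load(open('pics/w6.pkl','rb'))
cv2.imwrite('pics/c9.png',cv2.resize(s['pixels'][180:250,335:495,::-1],None,fx=5,fy=5,interpolation=cv2.INTER_CUBIC))
```

```text
(no output)
```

View pics/c9.png

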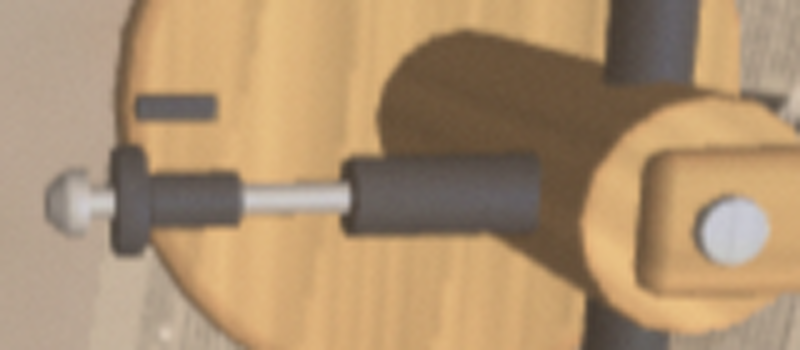

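Run:
```python
from h import *
s=pickle.load(open('pics/w6.pkl','rb'))
f=lambda c,z: ray_z(s,335+c[0]/5,180+c[1]/5,z)
pts={k:f(c,.15) for k,c in dict(nose=(45,203),headback=(90,202),head=(70,202),collarf=(112,201),bar=(295,197),sleevend=(345,196.5),sleeveR=(540,190.5)).items()}
ax=f((733,230),.189);print('axis screw',ax)
for k,p in pts.items(): d=p-ax;print(k,np.round(p,4),np.round(np.linalg.norm(d[:2])*1e3,1),'ang',np.degrees(np.arctan2(d[1],d[0])))
d=pts['head']-pts['sleeveR'];print('peg dir',np.degrees(np.arctan2(d[1],d[0])))
A,B=f((137,106.5),.023),f((217,107.5),.023);d=A-B;e=A-ax;print('bar',A,B,np.degrees(np.arctan2(d[1],d[0])),'from ax',np.degrees(np.arctan2(e[1],e[0])),np.linalg.norm(e[:2]))
W=cloud(s)
for k,c in dict(head=(68,202),collar=(130,200),bar=(295,197),sleeve=(445,194)).items():
    u,v=int(335+c[0]/5),int(180+c[1]/5);print(k,np.round(np.nanmedian(W[v-1:v+2,u-1:u+2].reshape(-1,3),0),4))
```

```text
axis screw [ 0.59413256 -0.09097918  0.189     ]
nose [ 0.481  -0.1021  0.15  ] 113.7 ang -174.39674426429568
headback [ 0.4896 -0.1012  0.15  ] 105.1 ang -174.39165795095914
head [ 0.4857 -0.1015  0.15  ] 108.9 ang -174.43961674455727
collarf [ 0.4938 -0.1007  0.15  ] 100.8 ang -174.44548319122478
bar [ 0.5287 -0.0974  0.15  ] 65.7 ang -174.42712865535904
sleevend [ 0.5383 -0.0966  0.15  ] 56.1 ang -174.30009350307415
sleeveR [ 0.5755 -0.0926  0.15  ] 18.7 ang -174.97753299792404
peg dir -174.3279672587906
bar [ 0.51413653 -0.09747915  0.023     ] [ 0.5353487  -0.09616598  0.023     ] -176.45753082586796 from ax -175.35471520227674 0.0802596736206665
head [ 0.4843 -0.1004  0.1546]
collar [ 0.4957 -0.0985  0.1597]
bar [ 0.5283 -0.0967  0.1518]
sleeve [ 0.5553 -0.093   0.1569]
```

Run:
```python
from h import *
from scipy.optimize import least_squares
for n in ['w1','w6']:
    s=pickle.load(open(f'pics/{n}.pkl','rb'))
    W=cloud(s);hsv=cv2.cvtColor(s['pixels'],cv2.COLOR_RGB2HSV).astype(int)
    near=np.hypot(W[...,0]-.594,W[...,1]+.092)<.1
    m=near&(abs(W[...,2]-.018)<.006)&(hsv[...,1]>80)&(hsv[...,0]<28)&(hsv[...,0]>8)
    v,u=np.where(m); P=np.array([ray_z(s,x,y,.018) for x,y in zip(u,v)])
    h=cv2.convexHull((P[:,:2]*1e5).astype(np.int32))[:,0]/1e5
    for r in (.085,.0855):
        f=least_squares(lambda q:np.hypot(h[:,0]-q[0],h[:,1]-q[1])-r,[.594,-.092],loss='soft_l1',f_scale=.001);print(n,f.x,np.std(f.fun),len(h))
cv2.imwrite('pics/c10.png',cv2.resize(s['pixels'][80:325,400:620,::-1],None,fx=2.4,fy=2.4,interpolation=cv2.INTER_CUBIC))
A=np.array([.51413653,-.09747915]);d=A-f.x;print(np.degrees(np.arctan2(d[1],d[0])))
```

```text
w1 [ 0.59394904 -0.09131805] 0.0010203137982454558 47
w1 [ 0.59392104 -0.09196308] 0.0013811047703642413 47
w6 [ 0.59301486 -0.09155898] 0.00098851622641493 55
w6 [ 0.59338449 -0.09200346] 0.0013550623444190109 55
-176.04739133542623
```

View pics/c10.png

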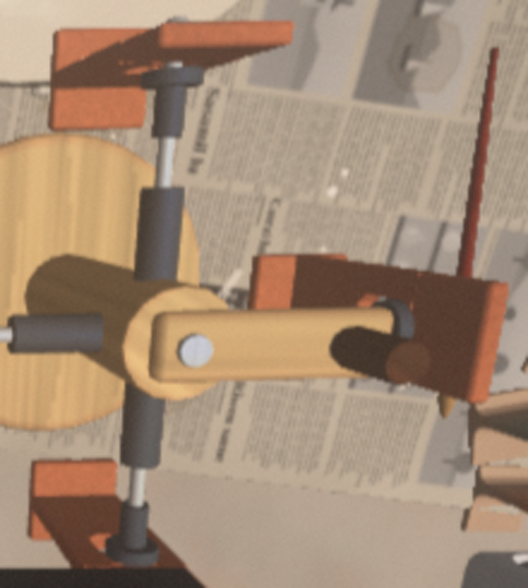

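Run:
```python
from h import *
s=pickle.load(open('pics/w6.pkl','rb'))
f=lambda c,z: ray_z(s,400+c[0]/2.4,80+c[1]/2.4,z)
for a,b in [((171,75),(132,545)),((160,230),(141,432)),((166,160),(136,490))]:
    d=f(a,.15)-f(b,.15);print(np.degrees(np.arctan2(d[1],d[0])),f(a,.15),f(b,.15))
k,a=f((408,363),.216),f((196,350),.189);d=k-a;print('knob',k,a,np.degrees(np.arctan2(d[1],d[0])))
for a,b in [((160,310),(395,310)),((160,380),(340,378))]:
    d=f(b,.186)-f(a,.186);print('crank edge',np.degrees(np.arctan2(d[1],d[0])))
```

```text
95.67617219042033 [0.58454575 0.00442579 0.15      ] [ 0.60323378 -0.18359539  0.15      ]
95.06227408899508 [ 0.59083449 -0.05154646  0.15      ] [ 0.59806186 -0.13313427  0.15      ]
95.23979784386164 [ 0.58831294 -0.02559517  0.15      ] [ 0.60050796 -0.1585725   0.15      ]
knob [ 0.64897458 -0.08548778  0.216     ] [ 0.59416086 -0.09083289  0.189     ] 5.56953859183802
crank edge 4.254556601937686
crank edge 4.894719525700705
```

Emit:
drive_tool(commands=[[[-0.005,0.0095,-0.177,0],[-0.005,0.0095,-0.177,0],[-0.005,0.0095,-0.177,0],[-0.005,0.0095,-0.177,0],[-0.005,0.0095,-0.177,0],[-0.005,0.0095,-0.177,0],[-0.005,0.0095,-0.177,0],[-0.005,0.0095,-0.177,0],[-0.005,0.0095,-0.177,0],[-0.005,0.0095,-0.177,0],[-0.005,0.0095,-0.177,0],[0,0,0,-0.0135],[0,0,0,-0.0135],[0,0,0,0]]])

```text
time: 10.65
tool_pos: [0.45, 0.3716, 0.2992]
ee_rot: [-1.362, 1.57, -2.687]
wrist_force: [-0.1, 0.3, 0.5]
width: 0.0329
```

Run:
```python
from h import *
from bench import robot
s=snap('wrist','w7');snap('side','s7');o=robot.get_obs(); plan(o,[.453,.398,.3],14); print(np.round(o['joint_positions'],3))
W=cloud(s);m=(np.hypot(W[...,0]-.453,W[...,1]-.398)<.04)&(W[...,2]>.115)&(W[...,2]<.135)
v,u=np.where(m);print(len(u),u.min(),u.max(),v.min(),v.max(),np.median(W[m],0))
P=np.array([ray_z(s,x,y,.122) for x,y in zip(u,v)])[:,:2]
print(cv2.minAreaRect((P*1e3).astype(np.float32)))
s=pickle.load(open('pics/s7.pkl','rb'))['pixels'][:,:,::-1]
cv2.imwrite('pics/c11.png',cv2.resize(s[245:350,300:440],None,fx=5,fy=5,interpolation=cv2.INTER_CUBIC))
```

```text
pos [0.4501 0.3706 0.2997] jaw deg 13.91 tilt x [-5.e-04 -2.e-04 -1.e+00] tool shift frac [-0.0011  0.0377 -0.1036] dist 0.027561724901323446
world yaw needed 0.08746413607545378 tool-x turn frac -0.00024295593354292717
[0.592 0.165 1.1   0.    1.878 0.349]
286 329 336 178 218 [0.45494044 0.40498691 0.12124904]
((454.4619445800781, 404.40081787109375), (7.3475751876831055, 42.4586181640625), 14.8076810836792)
```

View pics/w7.png

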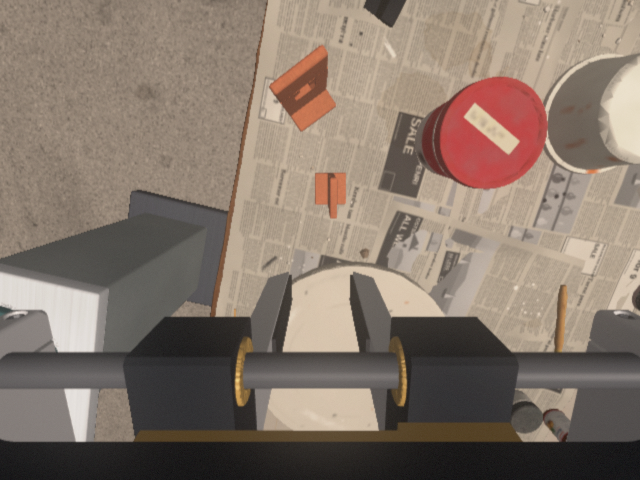

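View pics/c11.png

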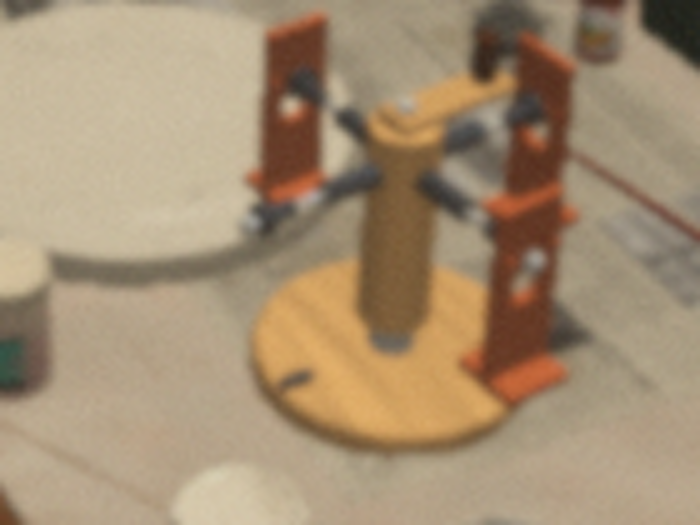

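Emit:
drive_tool(commands=[[[0,0.05,-0.127,-0.0025],[0.15,0,0,0],[0.15,0,0,0],[0.15,0,0,0],[0.15,0,0,0],[0.15,0,0,0],[0.04,0,0,0],[0,0,0,0],[0,0,0,0]]])

```text
time: 11.65
tool_pos: [0.4553, 0.4044, 0.105]
ee_rot: [1.982, 1.567, 0.67]
wrist_force: [0.1, 0.1, 0.3]
width: 0.0331
```

Run:
```python
from h import *
from bench import robot
s=snap('wrist','w8');o=robot.get_obs(); plan(o,[.4545,.4044,.102],14.8); print(o['wrist_force'])
W=cloud(s);m=(np.hypot(W[...,0]-.453,W[...,1]-.398)<.04)&(W[...,2]>.115)&(W[...,2]<.135)
hsv=cv2.cvtColor(s['pixels'],cv2.COLOR_RGB2HSV).astype(int);m&=(hsv[...,1]>100)
v,u=np.where(m);print(len(u),u.min(),u.max(),v.min(),v.max(),np.median(W[m],0))
P=np.array([ray_z(s,x,y,.122) for x,y in zip(u,v)])[:,:2]
print(cv2.minAreaRect((P*1e3).astype(np.float32)))
```

```text
pos [0.4557 0.4047 0.1057] jaw deg 14.84 tilt x [ 0.004   0.0031 -1.    ] tool shift frac [ 0.0149 -0.0048 -0.0001] dist 0.003927353589654114
world yaw needed -0.043855738933444854 tool-x turn frac 0.00012182149703734681
[ 1.38577734 -0.36260009 -0.36867878]
1130 313 328 257 336 [0.45431514 0.4073106  0.1210917 ]
((454.3801574707031, 406.4915771484375), (7.680322170257568, 44.269283294677734), 14.577049255371094)
```

View pics/w8.png

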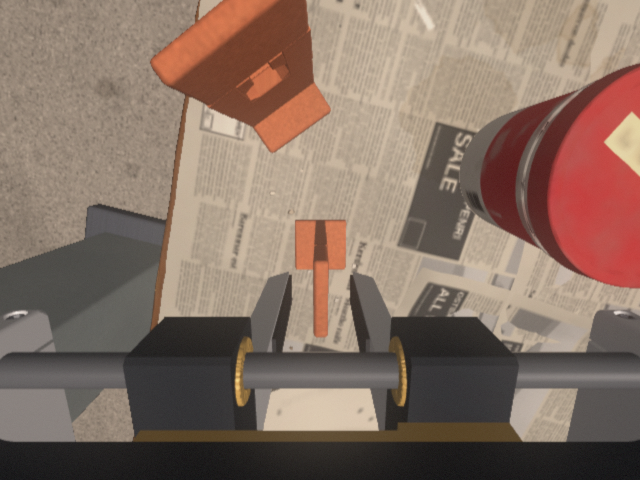

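Emit:
drive_tool(commands=[[[0.008,0,0,0],[0,0,0,0],[0,0,0,0]]])

```text
time: 12.0
tool_pos: [0.4545, 0.4039, 0.1017]
ee_rot: [1.987, 1.569, 0.676]
wrist_force: [0.2, 0.3, 0.7]
width: 0.033
```

Run:
```python
from h import *
from bench import robot
o=robot.get_obs(); plan(o,[.4545,.4044,.102],14.8); print(o['wrist_force'])
```

```text
pos [0.4545 0.4039 0.1017] jaw deg 14.87 tilt x [ 0.0013  0.001  -1.    ] tool shift frac [-0.001   0.0005 -0.0018] dist 0.0005321958815919393
world yaw needed -0.07151886153788212 tool-x turn frac 0.00019866350427189477
[0.22958897 0.30971048 0.71399271]
```

Emit:
drive_tool(commands=[[[0,0,0,0],[0,0,0,0],[0,0,0,0],[0,0,0,0],[0,0,0,0]]], grip=0)

```text
time: 12.5
tool_pos: [0.4541, 0.4036, 0.1005]
ee_rot: [-1.293, 1.57, -2.604]
wrist_force: [-0.5, 0.3, -0.9]
width: 0.0074
```

Run:
```python
from h import *
from bench import robot
s=snap('wrist','w9');o=robot.get_obs(); plan(o,[.4545,.4044,.102],14.8); print(o['wrist_force'],o['width'])
W=cloud(s);m=(np.hypot(W[...,0]-.453,W[...,1]-.398)<.04)&(W[...,2]>.115)&(W[...,2]<.135)
hsv=cv2.cvtColor(s['pixels'],cv2.COLOR_RGB2HSV).astype(int);m&=(hsv[...,1]>100)
P=np.array([ray_z(s,x,y,.122) for y,x in zip(*np.where(m))])[:,:2]
print(cv2.minAreaRect((P*1e3).astype(np.float32)))
```

```text
pos [0.4541 0.4036 0.1006] jaw deg 14.87 tilt x [-3.e-04 -2.e-04 -1.e+00] tool shift frac [-0.0058  0.0026 -0.0028] dist 0.001730870660686641
world yaw needed -0.07160112387035156 tool-x turn frac 0.00019889201075097654
[ 0.26787879 -0.32610727 -0.66532764] 0.007393614108012199
((452.9495849609375, 405.938232421875), (8.02408504486084, 44.393287658691406), 15.255009651184082)
```

View pics/w9.png

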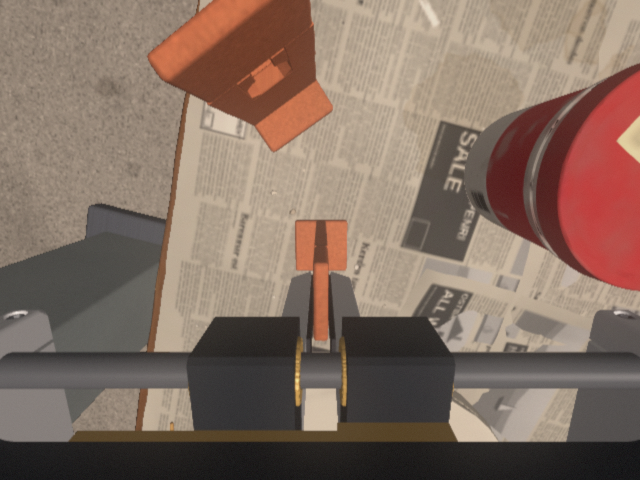

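Emit:
drive_tool(commands=[[[-0.04,0,0,0],[-0.1,0,0,0],[-0.14,0,0,0],[-0.14,0,0,0],[-0.12,0,0,0],[-0.06,0,0,0],[0,0,0,0.0067],[0,0,0,0.0067],[0,0,0,0.0066],[0,0,0,0.0066],[0,0,0,0]]])

```text
time: 13.65
tool_pos: [0.4539, 0.4034, 0.25]
ee_rot: [-1.055, 1.569, -2.533]
wrist_force: [-0.5, -0.5, -2.0]
width: 0.008
```

Run:
```python
from h import *
from bench import robot
o=robot.get_obs(); plan(o,[.4448,-.1059,.25],5.3); print(o['wrist_force'],o['width'])
```

```text
pos [0.4539 0.4034 0.25  ] jaw deg 5.3 tilt x [-1.2e-03 -8.0e-04 -1.0e+00] tool shift frac [ 1.8000e-03 -2.2450e-01  2.0253e+00] dist 0.5094224788180078
world yaw needed -0.0016091262947384166 tool-x turn frac 4.469795263162268e-06
[-0.48705155 -0.48813329 -1.97961733] 0.007967465118325941
```

Emit:
drive_tool(commands=[[[0,-0.0132,0.06,0],[0,-0.0132,0.1,0],[0,-0.0132,0.135,0],[0,-0.0132,0.135,0],[0,-0.0132,0.135,0],[0,-0.0132,0.135,0],[0,-0.0132,0.135,0],[0,-0.0132,0.135,0],[0,-0.0132,0.135,0],[0,-0.0132,0.135,0],[0,-0.0132,0.135,0],[0,-0.0132,0.135,0],[0,-0.0132,0.135,0],[0,-0.0132,0.135,0],[0,-0.0132,0.135,0],[0,-0.0132,0.07,0],[0,-0.0132,0.04,0],[0,0,0,0],[0,0,0,0]]])

```text
time: 15.55
tool_pos: [0.445, -0.105, 0.2507]
ee_rot: [2.978, 1.57, 1.501]
wrist_force: [0.3, -1.2, -1.0]
width: 0.0077
```

Run:
```python
from h import *
from bench import robot
s=snap('wrist','w10');o=robot.get_obs(); plan(o,[.4448,-.1059,.1846],5.3); print(o['wrist_force'],o['width'])
```

```text
pos [ 0.445  -0.1048  0.2507] jaw deg 5.37 tilt x [ 1.e-04  7.e-04 -1.e+00] tool shift frac [ 0.2645 -0.0014  0.0046] dist 0.06613577564420946
world yaw needed -0.07183121793283931 tool-x turn frac 0.00019953116092455363
[-0.36055124 -0.05507356 -0.61336339] 0.007759141913230374
```

View pics/w10.png

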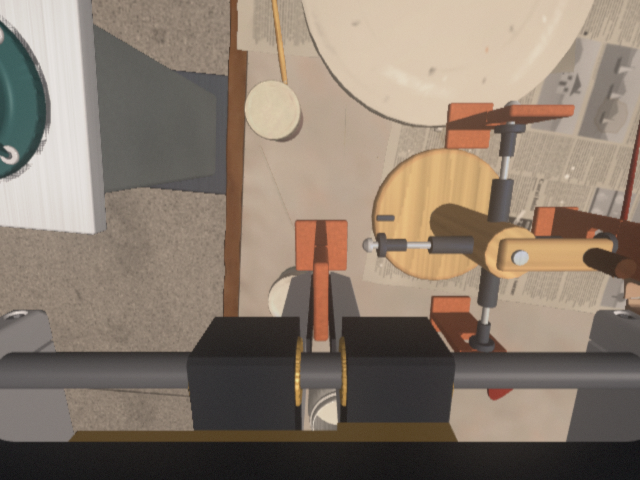

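Run:
```python
from h import *
s=pickle.load(open('pics/w10.pkl','rb'))
cv2.imwrite('pics/c12.png',cv2.resize(s['pixels'][205:285,285:445,::-1],None,fx=5,fy=5,interpolation=cv2.INTER_CUBIC))
```

```text
(no output)
```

View pics/c12.png

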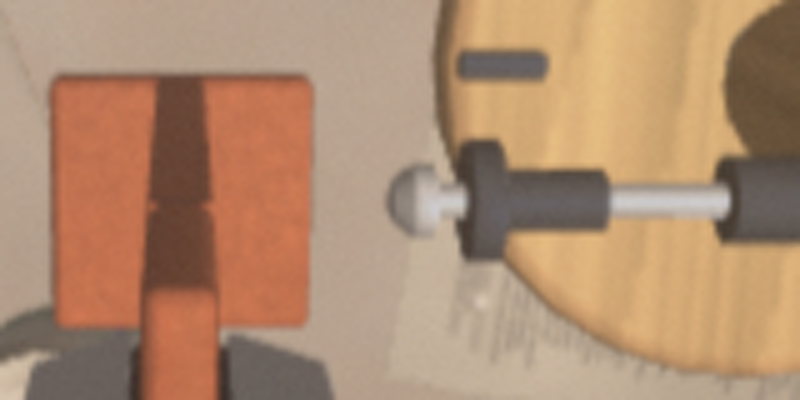

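Run:
```python
from h import *
s=pickle.load(open('pics/w10.pkl','rb'))
f=lambda c,z: ray_z(s,285+(c[0]-2)/5,205+(c[1]-2)/5,z)
th=np.radians(5.35);n=np.array([np.sin(th),-np.cos(th)]);t=np.array([np.cos(th),np.sin(th)])
T=np.array([.445,-.1048])
zt=.2507-.1006+.008
for nm,c,z in [('foot top edge upper',(180,74),zt-.008),('upper if top',(180,82),zt),('foot low',(100,328),zt),('foot low r',(280,326),zt),('left',(52,200),zt),('right',(310,200),zt),('nose',(388,202),.15),('head',(415,201),.15),('headback',(438,201),.15),('collarF',(459,201),.15),('collar',(482,200),.15),('colBack',(505,200),.15),('bar',(665,200.5),.15),('sleeve',(760,200),.15)]:
    p=f(c,z)[:2];d=p-T;print(nm,np.round(p,4),'along',np.round(d@t*1e3,2),'lat',np.round(d@n*1e3,2))
```

```text
foot top edge upper [ 0.4426 -0.083 ] along -0.37 lat -21.92
upper if top [ 0.4426 -0.0829] along -0.38 lat -22.04
foot low [ 0.433  -0.1267] along -14.02 lat 20.66
foot low r [ 0.4636 -0.1234] along 16.75 lat 20.28
left [ 0.4231 -0.1049] along -21.82 lat -1.95
right [ 0.4661 -0.1008] along 21.43 lat -1.98
nose [ 0.4804 -0.102 ] along 35.56 lat 0.48
head [ 0.4851 -0.1013] along 40.22 lat 0.3
headback [ 0.489 -0.101] along 44.19 lat 0.3
collarF [ 0.4926 -0.1006] along 47.81 lat 0.29
collar [ 0.4966 -0.1001] along 51.77 lat 0.11
colBack [ 0.5005 -0.0997] along 55.74 lat 0.11
bar [ 0.528  -0.0972] along 83.37 lat 0.18
sleeve [ 0.5443 -0.0956] along 99.76 lat 0.08
```

Run:
```python
from h import *
s=pickle.load(open('pics/w10.pkl','rb'))
f=lambda c,z: ray_z(s,285+(c[0]-2)/5,205+(c[1]-2)/5,z)
A,B=f((459,66),.023)[:2],f((547,67),.023)[:2]
print(A,B,np.degrees(np.arctan2(*(A-B)[::-1])))
im=s['pixels'].astype(int)
# disc edge: wood vs table by saturation, radial search in world plane z=.018
hsv=cv2.cvtColor(s['pixels'],cv2.COLOR_RGB2HSV)[...,1].astype(np.float32)
hsv=cv2.GaussianBlur(hsv,(3,3),0)
from scipy.optimize import least_squares
c0=np.array([.5935,-.0915]);pts=[]
for a in np.radians(np.arange(0,360,3)):
    rr=np.arange(.075,.095,.0004)
    P=np.c_[c0[0]+rr*np.cos(a),c0[1]+rr*np.sin(a),np.full(len(rr),.018)]
    uv=proj(s,P).astype(np.float32);val=cv2.remap(hsv,uv[None,:,0],uv[None,:,1],cv2.INTER_LINEAR)[0]
    g=np.diff(val);i=np.argmin(g)
    if g[i]<-3 and val[:i].min() if i>3 else False:
        if np.median(val[:max(i-3,1)])>90 and np.median(val[i+4:])<75: pts.append((np.degrees(a),*P[i,:2],rr[i]))
pts=np.array(pts);print(len(pts),pts[:,0].astype(int).tolist())
fit=least_squares(lambda q:np.hypot(pts[:,1]-q[0],pts[:,2]-q[1])-q[2],[.5935,-.0915,.085],loss='soft_l1',f_scale=.0005);print(fit.x,np.std(fit.fun))
for E in(A,B):
    d=E-fit.x[:2];print(np.degrees(np.arctan2(d[1],d[0])),np.hypot(*d))
```

```text
[ 0.51300938 -0.09764687] [ 0.53460407 -0.09585927] -175.26788361157944
74 [45, 48, 51, 54, 57, 59, 63, 66, 69, 72, 99, 102, 105, 108, 111, 114, 117, 119, 123, 126, 129, 132, 135, 138, 141, 144, 147, 150, 153, 156, 159, 162, 165, 168, 171, 174, 177, 180, 189, 192, 195, 198, 222, 225, 228, 230, 234, 237, 239, 243, 246, 248, 252, 255, 258, 261, 264, 267, 270, 273, 276, 279, 282, 285, 288, 291, 294, 297, 300, 303, 306, 309, 312, 315]
[ 0.59091718 -0.08978342  0.08306046] 0.0006347685337454841
-174.23650337911212 0.07830363540047618
-173.8419499125472 0.0566399386363361
```

Emit:
drive_tool(commands=[[[0,0,0.0045,-0.0009],[0.05,0,0,0],[0.08,0,0,0],[0.08,0,0,0],[0.0545,0,0,0],[0,0,0,0],[0,0,0,0],[0,0,0,0]]])

```text
time: 16.4
tool_pos: [0.4458, -0.1069, 0.1857]
ee_rot: [1.157, 1.569, -0.316]
wrist_force: [-0.2, 0.4, -0.7]
width: 0.0075
```

Run:
```python
from h import *
from bench import robot
s=snap('wrist','w11');snap('side','s11');o=robot.get_obs(); plan(o,[.4448,-.1059,.1846],5.65); print(o['wrist_force'],o['width'])
s2=pickle.load(open('pics/s11.pkl','rb'))
a=cv2.resize(s2['pixels'][245:345,300:440,::-1],None,fx=5,fy=5,interpolation=cv2.INTER_CUBIC);cv2.imwrite('pics/c13.png',a)
cv2.imwrite('pics/c14.png',cv2.resize(s['pixels'][225:345,265:465,::-1],None,fx=4,fy=4,interpolation=cv2.INTER_CUBIC))
```

```text
pos [ 0.4458 -0.107   0.1858] jaw deg 5.62 tilt x [ 2.2e-03 -7.0e-04 -1.0e+00] tool shift frac [ 0.0048 -0.0035 -0.0047] dist 0.0019034222208812437
world yaw needed 0.028237427204544474 tool-x turn frac -7.843729779040131e-05
[ 1.02674798 -0.1836568  -0.4521472 ] 0.007304112400809782
```

View pics/c13.png

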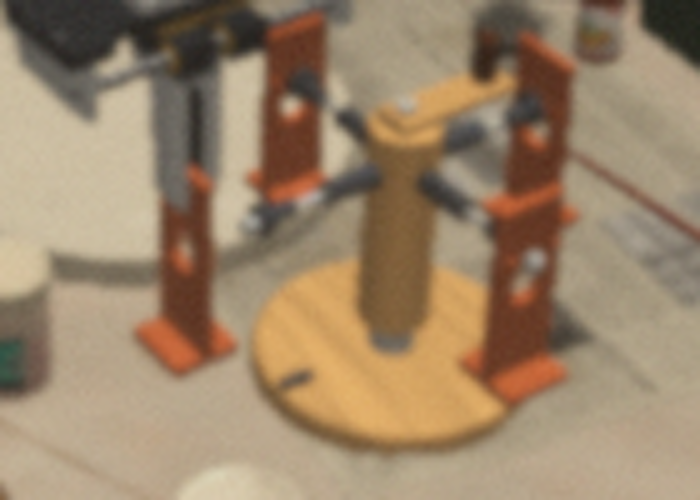

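View pics/c14.png

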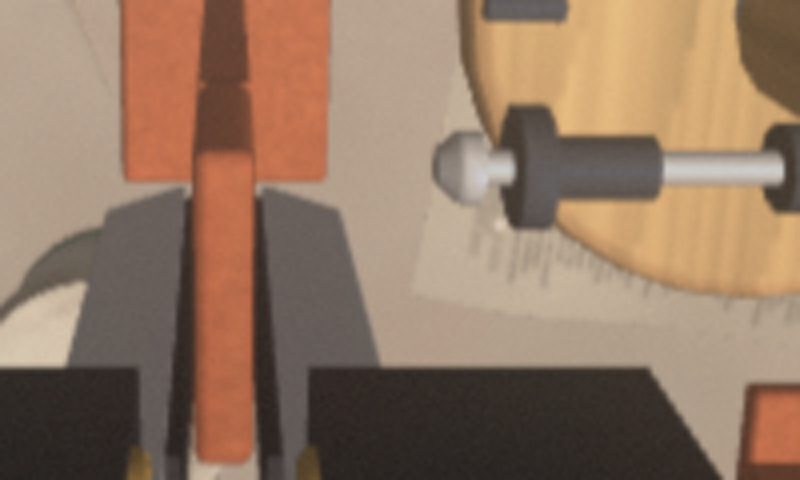

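Run:
```python
from h import *
s=pickle.load(open('pics/w11.pkl','rb'))
f=lambda c,z: ray_z(s,265+(c[0]-1.5)/4,225+(c[1]-1.5)/4,z)
th=np.radians(5.62);n=np.array([np.sin(th),-np.cos(th)]);t=np.array([np.cos(th),np.sin(th)])
T=np.array([.4458,-.107])
zt=.1858-.1006
for nm,c,z in [('top hi',(225,152),zt+.122),('top low',(225,462),zt+.122),('foot low',(150,180),zt+.008),('foot low',(300,180),zt+.008),('nose',(433,168),.15),('head',(460,168),.15),('headback',(490,168),.15),('collarF',(505,167),.15),('collar',(530,167),.15),('bar',(720,166),.15)]:
    p=f(c,z)[:2];d=p-T;print(nm,np.round(p,4),'along',np.round(d@t*1e3,2),'lat',np.round(d@n*1e3,2), 'rad',np.round(np.linalg.norm(p-[.5945,-.0911])*1e3,1))
```

```text
top hi [ 0.4432 -0.0842] along -0.34 lat -22.96 rad 151.4
top low [ 0.4474 -0.1266] along -0.28 lat 19.64 rad 151.3
foot low [ 0.4319 -0.1284] along -15.91 lat 19.98 rad 166.8
foot low [ 0.4638 -0.1253] along 16.13 lat 19.97 rad 135.1
nose [ 0.4804 -0.1018] along 34.93 lat -1.76 rad 114.6
head [ 0.4849 -0.1014] along 39.48 lat -1.76 rad 110.1
headback [ 0.49   -0.1009] along 44.54 lat -1.76 rad 105.0
collarF [ 0.4924 -0.1005] along 47.06 lat -1.94 rad 102.5
collar [ 0.4966 -0.1   ] along 51.27 lat -1.94 rad 98.3
bar [ 0.5285 -0.0967] along 83.29 lat -2.14 rad 66.3
```

Emit:
drive_tool(commands=[[[0,0.03,0,0],[0,0.04,0,0],[0,0.034,0,0],[0,0.02,0,0],[0,0.01,0,0],[0,0.01,0,0],[0,0,0,0],[0,0,0,0]]])

```text
time: 17.3
tool_pos: [0.4808, -0.1032, 0.1846]
ee_rot: [-2.05, 1.571, 2.76]
wrist_force: [-0.9, 0.0, -0.7]
width: 0.008
```

Run:
```python
from h import *
from bench import robot
s=snap('wrist','w12');snap('side','s12');o=robot.get_obs(); plan(o,[.4448,-.1059,.1846],5.65); print(o['wrist_force'],o['width'])
print(R(o).T@np.array(o['wrist_force']))
s2=pickle.load(open('pics/s12.pkl','rb'))
a=cv2.resize(s2['pixels'][245:345,300:400,::-1],None,fx=5,fy=5,interpolation=cv2.INTER_CUBIC)
b=cv2.resize(s['pixels'][225:345,265:385,::-1],(500,500),interpolation=cv2.INTER_CUBIC)
cv2.imwrite('pics/c15.png',cv2.resize(np.hstack([a,b]),None,fx=.8,fy=.8))
```

```text
pos [ 0.4808 -0.1033  0.1847] jaw deg 5.61 tilt x [ 1.e-04  0.e+00 -1.e+00] tool shift frac [ 0.0002 -0.1443 -0.0036] dist 0.0360869419584379
world yaw needed 0.037363122547347416 tool-x turn frac -0.00010378645152040949
[ 0.28543727 -0.43091294 -0.60289624] 0.007652643214027359
[0.60289947 0.24188629 0.4567795 ]
```

View pics/c15.png

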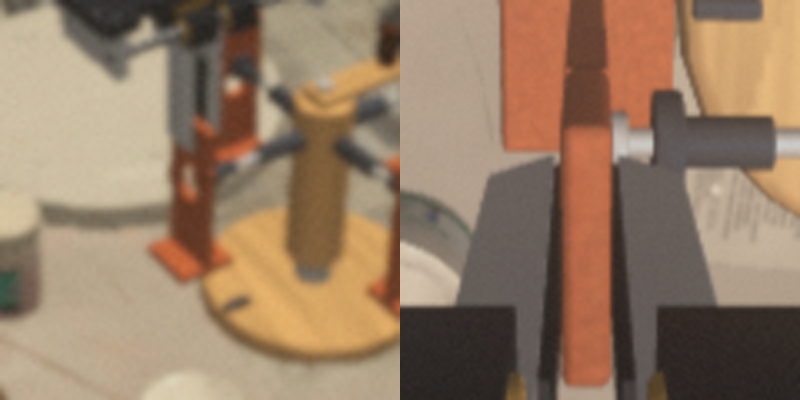

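Emit:
drive_tool(commands=[[[0,0.008,0,0],[0,0.008,0,0],[0,0.008,0,0],[0,0,0,0],[0,0,0,0]]])

```text
time: 17.9
tool_pos: [0.487, -0.1026, 0.1845]
ee_rot: [-2.397, 1.571, 2.414]
wrist_force: [-0.5, -0.2, -0.7]
width: 0.0075
```

```bash
cat > fo.py <<'E'
from h import *
from bench import robot, imaging
import sys
F=[];P=[]
for i in range(int(sys.argv[1]) if len(sys.argv)>1 else 4):
    s=imaging.snapshot('wrist');o=robot.get_obs();F.append(R(o).T@np.array(o['wrist_force']));P.append(o['tool_pos'])
F=np.array(F);P=np.array(P);print('t',o['time'],'tool force x,y,z',np.round(F.mean(0),2),'sd',np.round(F.std(0),2),'pos',np.round(P.mean(0),4),'w',round(o['width'],4))
r=R(o);ax=np.array([.5945,-.0911,.15]);print('jaw',np.degrees(np.arctan2(r[1,1],r[0,1])),'rad',np.linalg.norm(P.mean(0)[:2]-ax[:2]), 'tq',np.round(o['wrist_torque'],3))
pickle.dump(s,open('pics/last.pkl','wb'))
E
python3 fo.py 5
```

```text
t 18.15 tool force x,y,z [ 0.57 -0.04  0.  ] sd [0.56 0.17 0.29] pos [ 0.4869 -0.1026  0.1846] w 0.0075
jaw 5.623180631058303 rad 0.10821912121504197 tq [-0.072  0.088  0.042]
```

No contact yet, with zero axial force. I'll keep creeping in.

Emit:
drive_tool(commands=[[[0,0.004,0,0],[0,0.004,0,0],[0,0,0,0],[0,0,0,0]]])

```text
time: 18.55
tool_pos: [0.489, -0.1025, 0.1846]
ee_rot: [-3.048, 1.571, 1.763]
wrist_force: [-0.0, 0.4, -1.0]
width: 0.0075
```

```bash
python3 fo.py 3
```

```text
t 18.7 tool force x,y,z [1.03 0.22 0.14] sd [0.22 0.37 0.15] pos [ 0.4889 -0.1024  0.1846] w 0.0075
jaw 5.625536524751768 rad 0.10618862305396487 tq [-0.063  0.064 -0.015]
```

Emit:
drive_tool(commands=[[[0,0.004,0,0],[0,0.004,0,0],[0,0,0,0],[0,0,0,0]]])

```text
time: 19.1
tool_pos: [0.4904, -0.1023, 0.1845]
ee_rot: [-1.673, 1.569, 3.137]
wrist_force: [-2.4, -0.9, 0.5]
width: 0.0078
```

```bash
python3 fo.py 3
python3 - <<'E'
from h import *
s=pickle.load(open('pics/last.pkl','rb'))
cv2.imwrite('pics/c16.png',cv2.resize(s['pixels'][225:345,265:385,::-1],None,fx=5,fy=5,interpolation=cv2.INTER_CUBIC))
E
```

```text
t 19.25 tool force x,y,z [-0.29 -2.32  0.1 ] sd [0.58 0.4  0.34] pos [ 0.4905 -0.1023  0.1845] w 0.0081
jaw 5.617589109138844 rad 0.104618036355671 tq [-0.147  0.652 -0.009]
```

View pics/c16.png

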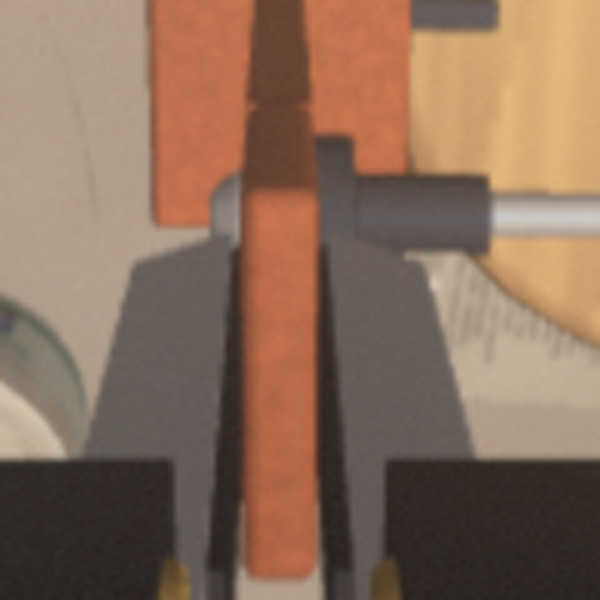

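Emit:
drive_tool(commands=[[[0,0.004,0,0],[0,0.004,0,0],[0,0.004,0,0],[0,0,0,0],[0,0,0,0]]])

```text
time: 19.75
tool_pos: [0.4935, -0.102, 0.1845]
ee_rot: [-1.692, 1.57, 3.118]
wrist_force: [-4.5, -0.7, -0.8]
width: 0.0078
```

```bash
python3 fo.py 3
```

```text
t 19.9 tool force x,y,z [-0.31 -4.78  0.05] sd [0.12 0.34 0.13] pos [ 0.4936 -0.102   0.1845] w 0.0079
jaw 5.616602062403716 rad 0.10149783971342187 tq [-0.187  1.211  0.007]
```

Emit:
drive_tool(commands=[[[0,0.004,0,0],[0,0.003,0,0],[0,0,0,0],[0,0,0,0]]])

```text
time: 20.3
tool_pos: [0.495, -0.1019, 0.1844]
ee_rot: [-1.677, 1.569, 3.134]
wrist_force: [-6.8, -0.9, 0.4]
width: 0.0079
```

```bash
python3 fo.py 3
python3 - <<'E'
from h import *
s=pickle.load(open('pics/last.pkl','rb'))
cv2.imwrite('pics/c17.png',cv2.resize(s['pixels'][225:345,265:385,::-1],None,fx=5,fy=5,interpolation=cv2.INTER_CUBIC))
E
```

```text
t 20.45 tool force x,y,z [-1.04 -6.04  0.17] sd [0.55 0.66 0.23] pos [ 0.495  -0.1019  0.1845] w 0.0077
jaw 5.615761452929273 rad 0.10009686960259707 tq [-0.26  1.46  0.03]
```

View pics/c17.png

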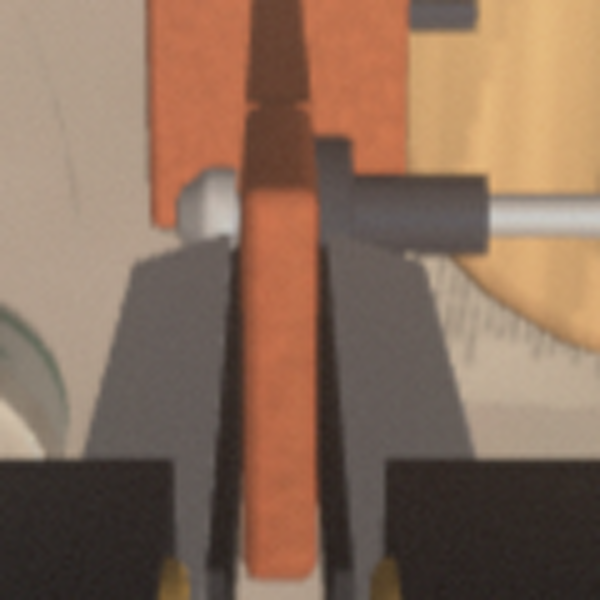

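Emit:
drive_tool(commands=[[[0.008,0,0,0],[0.008,0,0,0],[0.008,0,0,0],[0,0,0,0]]])

```text
time: 20.85
tool_pos: [0.495, -0.1018, 0.1785]
ee_rot: [-1.747, 1.569, 3.063]
wrist_force: [-6.8, -1.2, 0.5]
width: 0.0078
```

```bash
python3 fo.py 3
```

```text
t 21.0 tool force x,y,z [-1.3  -6.12  0.12] sd [0.34 0.16 0.67] pos [ 0.495  -0.1018  0.1785] w 0.0076
jaw 5.604499529423706 rad 0.10010887368285375 tq [-0.213  1.346 -0.023]
```

Emit:
drive_tool(commands=[[[0.008,0,0,0],[0.008,0,0,0],[0.008,0,0,0],[0,0,0,0]]])

```text
time: 21.4
tool_pos: [0.495, -0.1018, 0.1724]
ee_rot: [-1.686, 1.569, 3.124]
wrist_force: [-5.9, -1.3, 1.1]
width: 0.0077
```

```bash
python3 fo.py 3
```

```text
t 21.55 tool force x,y,z [-0.65 -6.33  0.07] sd [0.35 0.41 0.67] pos [ 0.495  -0.1019  0.1724] w 0.0078
jaw 5.602804941526416 rad 0.10012756999025642 tq [-0.234  1.43   0.017]
```

Emit:
drive_tool(commands=[[[0.008,0,0,0],[0.008,0,0,0],[0.002,0,0,0],[0,0,0,0]]])

```text
time: 21.95
tool_pos: [0.495, -0.1019, 0.1681]
ee_rot: [-1.653, 1.569, -3.126]
wrist_force: [-6.2, -1.6, 1.6]
width: 0.008
```

```bash
python3 fo.py 3
```

```text
t 22.1 tool force x,y,z [-1.27 -6.29 -0.05] sd [0.28 0.34 0.4 ] pos [ 0.495  -0.1019  0.168 ] w 0.0081
jaw 5.60254824358105 rad 0.10006632741211996 tq [-0.261  1.331 -0.028]
```

Emit:
drive_tool(commands=[[[0.004,0,0,0],[0,0,0,0],[0,0,0,0]]])

```text
time: 22.4
tool_pos: [0.4951, -0.1019, 0.1673]
ee_rot: [-1.587, 1.57, -3.06]
wrist_force: [-5.9, -1.2, 1.0]
width: 0.0075
```

```bash
python3 fo.py 3
```

```text
t 22.55 tool force x,y,z [-2.19 -6.5   0.17] sd [0.11 0.19 0.16] pos [ 0.4952 -0.1019  0.1673] w 0.0075
jaw 5.60428401332301 rad 0.09992551690224537 tq [-0.224  1.318 -0.062]
```

Emit:
drive_tool(commands=[[[0.003,0,0,0],[0,0,0,0],[0,0,0,0]]])

```text
time: 22.85
tool_pos: [0.4952, -0.1019, 0.1672]
ee_rot: [-1.055, 1.57, -2.528]
wrist_force: [-6.4, -1.2, 4.2]
width: 0.0075
```

```bash
python3 fo.py 3;  python3 - <<'E'
from h import *
s=snap('side','s13');w=pickle.load(open('pics/last.pkl','rb'))
a=cv2.resize(s['pixels'][245:345,300:400,::-1],(500,500),interpolation=cv2.INTER_CUBIC)
b=cv2.resize(w['pixels'][205:325,265:385,::-1],(500,500),interpolation=cv2.INTER_CUBIC)
cv2.imwrite('pics/c18.png',cv2.resize(np.hstack([a,b]),None,fx=.8,fy=.8))
E
```

```text
t 23.0 tool force x,y,z [-4.08 -7.38 -0.49] sd [0.31 0.12 0.68] pos [ 0.4952 -0.1019  0.1672] w 0.0077
jaw 5.605967263710721 rad 0.09989849660539056 tq [-0.158  1.567  0.015]
```

View pics/c18.png

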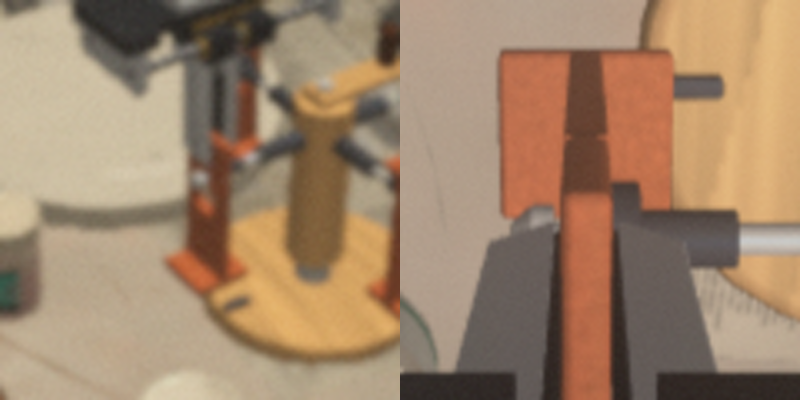

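Emit:
drive_tool(commands=[[[-0.002,0,-0.0035,0.0011],[0,0,-0.0035,0.0011],[0,0,-0.0035,0.0011],[0,0,-0.0035,0.0011],[0,0,0,0],[0,0,0,0]]])

```text
time: 23.65
tool_pos: [0.4949, -0.0992, 0.1672]
ee_rot: [-0.403, 1.569, -1.904]
wrist_force: [-6.3, -1.6, 2.8]
width: 0.0078
```

```bash
python3 fo.py 3;  python3 - <<'E'
from h import *
w=pickle.load(open('pics/last.pkl','rb'))
cv2.imwrite('pics/c19.png',cv2.resize(w['pixels'][190:330,265:545,::-1],None,fx=2.8,fy=2.8,interpolation=cv2.INTER_CUBIC))
E
```

```text
t 23.8 tool force x,y,z [-2.11 -6.56  2.39] sd [0.26 0.18 0.06] pos [ 0.4949 -0.0992  0.1673] w 0.0075
jaw 3.9980095444039505 rad 0.09989803702861257 tq [-0.513  1.415 -0.032]
```

View pics/c19.png

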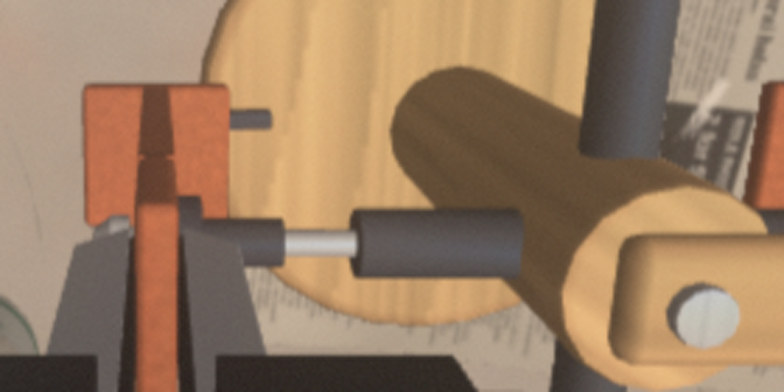

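Run:
```python
from h import *
s=pickle.load(open('pics/last.pkl','rb'))
f=lambda c,z: ray_z(s,265+(c[0]-1)/2.8,190+(c[1]-1)/2.8,z)[:2]
ax=f((705,317),.189);print(ax)
for nm,c in dict(bar=(320,243),sl=(360,243.5),sr=(515,242.5),mid=(437,243)).items():
    p=f(c,.15);d=p-ax;print(nm,p,np.degrees(np.arctan2(d[1],d[0])),np.hypot(*d))
a,b=f((320,243),.15),f((515,242.5),.15);d=a-b;print('dir',np.degrees(np.arctan2(d[1],d[0])))
# same measure on w6
s=pickle.load(open('pics/w6.pkl','rb'))
g=lambda c,z: ray_z(s,335+(c[0]-2)/5,180+(c[1]-2)/5,z)[:2]
a,b=g((295,197),.15),g((540,190.5),.15);d=a-b;print('w6 dir',np.degrees(np.arctan2(d[1],d[0])))
```

```text
[ 0.59348359 -0.09057236]
bar [ 0.53051285 -0.09520537] -175.79209567095361 0.06314095077876793
sl [ 0.53936539 -0.0946935 ] -175.64528275124977 0.054274886836174416
sr [ 0.57357296 -0.09202496] -175.8273125202815 0.019963546807206297
mid [ 0.5563621  -0.09336682] -175.69495288080583 0.037226526575305716
dir -175.77581277687727
w6 dir -174.2081330750754
```

Emit:
drive_tool(commands=[[[0,-0.004,0,0],[0,-0.003,0,0],[0,0,0,0],[0,0,0,0]]])

```text
time: 24.2
tool_pos: [0.4938, -0.0992, 0.1673]
ee_rot: [0.427, 1.569, -1.074]
wrist_force: [-4.5, -2.4, 1.1]
width: 0.0079
```

```bash
python3 fo.py 3
```

```text
t 24.35 tool force x,y,z [-1.62 -4.86  2.65] sd [0.52 0.37 0.43] pos [ 0.4937 -0.0992  0.1672] w 0.0078
jaw 4.005035466820731 rad 0.10108980240439165 tq [-0.542  1.053  0.011]
```

Emit:
drive_tool(commands=[[[0,-0.003,0.003,0],[0,-0.002,0.002,0],[0,0,0,0],[0,0,0,0]]])

```text
time: 24.75
tool_pos: [0.4929, -0.0995, 0.1672]
ee_rot: [1.849, 1.569, 0.348]
wrist_force: [-3.5, 0.2, 2.6]
width: 0.0076
```

```bash
python3 fo.py 3
```

```text
t 24.9 tool force x,y,z [-2.7  -2.71 -1.38] sd [0.31 0.3  0.4 ] pos [ 0.4929 -0.0995  0.1672] w 0.0079
jaw 4.053295668334327 rad 0.10196443972797255 tq [ 0.104  0.702 -0.002]
```

Emit:
drive_tool(commands=[[[-0.001,-0.002,-0.0015,0],[0,-0.001,0,0],[0,0,0,0],[0,0,0,0]]])

```text
time: 25.3
tool_pos: [0.4927, -0.0995, 0.1673]
ee_rot: [1.482, 1.568, -0.019]
wrist_force: [2.7, -0.0, 0.5]
width: 0.0076
```

```bash
python3 fo.py 3
```

```text
t 25.45 tool force x,y,z [ 0.88  3.09 -0.12] sd [0.3  0.41 0.33] pos [ 0.4927 -0.0995  0.1673] w 0.0079
jaw 4.043233864670859 rad 0.10216729682005914 tq [ 0.005 -0.678 -0.019]
```

Emit:
drive_tool(commands=[[[0.001,0.0015,0,0],[0,0,0,0],[0,0,0,0]]])

```text
time: 25.75
tool_pos: [0.4926, -0.0995, 0.1672]
ee_rot: [1.433, 1.569, -0.067]
wrist_force: [3.8, 1.3, 0.6]
width: 0.0078
```

```bash
python3 fo.py 3
```

```text
t 25.9 tool force x,y,z [-1.6   4.61  0.14] sd [0.43 0.65 0.7 ] pos [ 0.4926 -0.0995  0.1672] w 0.0079
jaw 4.040052561956225 rad 0.10219869756131239 tq [-0.011 -0.866 -0.005]
```

Emit:
drive_tool(commands=[[[0,0.003,0,0],[0,0,0,0],[0,0,0,0],[0,0,0,0]]])

```text
time: 26.3
tool_pos: [0.4927, -0.0995, 0.1672]
ee_rot: [0.712, 1.571, -0.788]
wrist_force: [2.7, -0.5, 3.9]
width: 0.008
```

```bash
python3 fo.py 3
```

```text
t 26.45 tool force x,y,z [-4.33  2.39 -0.  ] sd [0.2  0.29 0.56] pos [ 0.4927 -0.0995  0.1672] w 0.0077
jaw 4.037250826738995 rad 0.10210993497523492 tq [ 0.028 -0.37  -0.057]
```

Emit:
drive_tool(commands=[[[-0.002,0.002,0,0],[0,0,0,0],[0,0,0,0]]])

```text
time: 26.75
tool_pos: [0.4928, -0.0994, 0.1672]
ee_rot: [-1.558, 1.57, -3.058]
wrist_force: [0.4, -0.8, 4.6]
width: 0.0077
```

```bash
python3 fo.py 3
```

```text
t 26.9 tool force x,y,z [-4.02  0.06  0.91] sd [0.54 0.07 0.44] pos [ 0.4928 -0.0994  0.1672] w 0.0077
jaw 4.026748335457869 rad 0.10203615111286128 tq [-0.225  0.124  0.012]
```

Axial force is near zero and the tile is seated on the peg with about 3–4 N downward. I'll release it and lift away.

Emit:
drive_tool(commands=[[[-0.001,0,0,0],[0,0,0,0],[0,0,0,0],[0,0,0,0],[0,0,0,0]]], grip=0.3)

```text
time: 27.4
tool_pos: [0.4931, -0.0992, 0.1672]
ee_rot: [-2.149, 1.57, 2.633]
wrist_force: [0.2, -0.6, -0.5]
width: 0.028
```

```bash
python3 fo.py 1;  python3 - <<'E'
from h import *
w=pickle.load(open('pics/last.pkl','rb'));s=snap('side','s14')
a=cv2.resize(s['pixels'][245:345,300:400,::-1],(500,500),interpolation=cv2.INTER_CUBIC)
b=cv2.resize(w['pixels'][205:345,250:390,::-1],(500,500),interpolation=cv2.INTER_CUBIC)
cv2.imwrite('pics/c20.png',cv2.resize(np.hstack([a,b]),None,fx=.8,fy=.8))
E
```

```text
t 27.45 tool force x,y,z [ 0.03 -0.52  0.63] sd [0. 0. 0.] pos [ 0.4931 -0.0993  0.1673] w 0.0283
jaw 4.039456883002613 rad 0.1016855480749998 tq [-0.045  0.079  0.051]
```

View pics/c20.png

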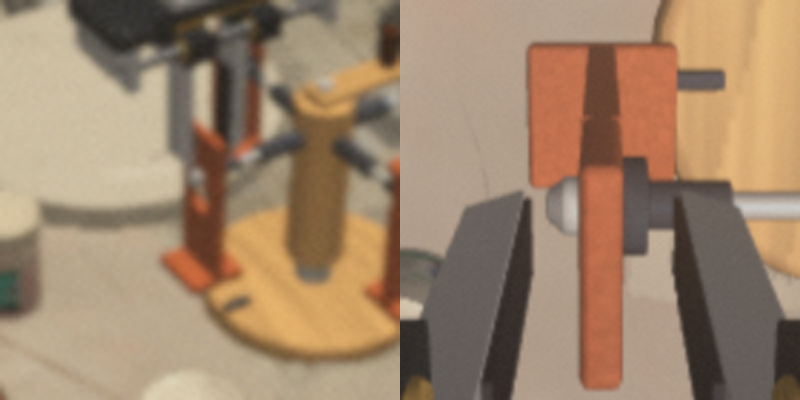

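Tile hangs with the head in front and the collar behind it. Raise away straight up.

Emit:
drive_tool(commands=[[[-0.05,0,0,0],[-0.1,0,0,0],[-0.15,0,0,0],[-0.15,0,0,0],[-0.1,-0.08,0,0],[0,-0.1,0.05,0],[0,0,0,0],[0,0,0,0]]])

```text
time: 28.3
tool_pos: [0.4494, -0.115, 0.3059]
ee_rot: [1.441, 1.569, -0.06]
wrist_force: [-0.4, 0.1, 0.4]
width: 0.0283
```

```bash
python3 fo.py 1;  python3 - <<'E'
from h import *
w=pickle.load(open('pics/last.pkl','rb'));s=snap('side','s15')
cv2.imwrite('pics/w15.png',w['pixels'][:,:,::-1])
cv2.imwrite('pics/c21.png',cv2.resize(s['pixels'][235:405,270:440,::-1],None,fx=3.5,fy=3.5,interpolation=cv2.INTER_CUBIC))
E
```

```text
t 28.35 tool force x,y,z [-0.35  0.22  0.16] sd [0. 0. 0.] pos [ 0.4495 -0.1148  0.3052] w 0.028
jaw 4.029169098737826 rad 0.1469149955648934 tq [ 0.009  0.074 -0.058]
```

View pics/w15.png

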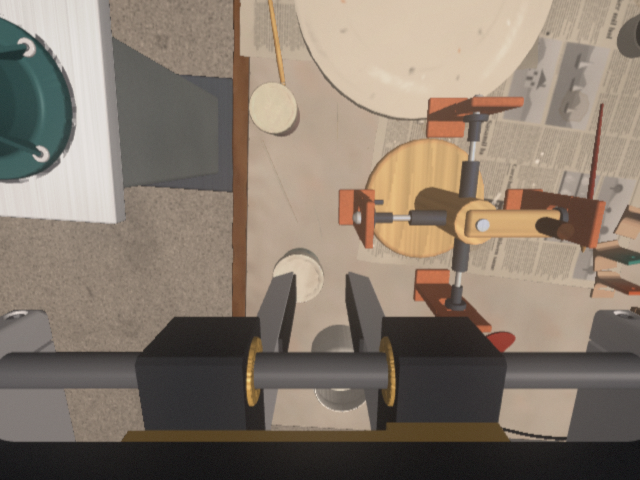

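View pics/c21.png

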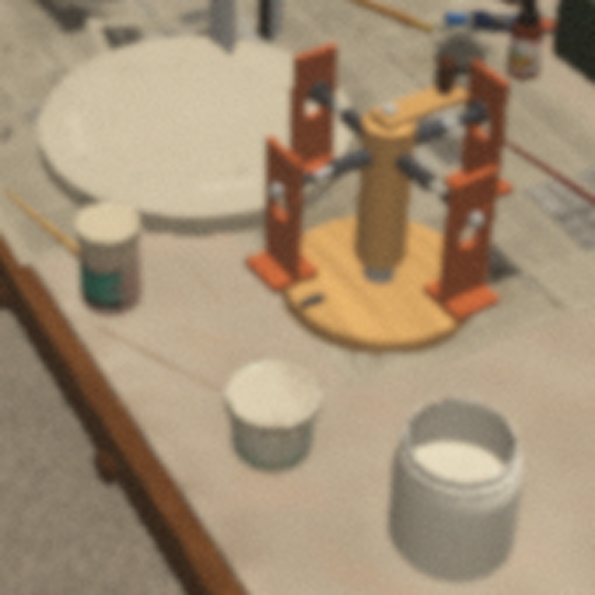

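Run:
```python
from h import *
s=pickle.load(open('pics/last.pkl','rb'))
cv2.imwrite('pics/c22.png',cv2.resize(s['pixels'][180:260,335:495,::-1],None,fx=5,fy=5,interpolation=cv2.INTER_CUBIC))
w=pickle.load(open('pics/s15.pkl','rb'));
for nm,q in [('wrist',s),('side',w)]:
    W=cloud(q);hsv=cv2.cvtColor(q['pixels'],cv2.COLOR_RGB2HSV)
    m=(np.hypot(W[...,0]-.49,W[...,1]+.1)<.045)&(hsv[...,1]>110)&(hsv[...,0]<13)&(W[...,2]>.05)
    p=W[m];print(nm,len(p),np.round(np.percentile(p,[1,50,99],axis=0),3).tolist())
```

```text
wrist 1411 [[0.471, -0.12, 0.072], [0.488, -0.093, 0.12], [0.512, -0.077, 0.19]]
side 405 [[0.47, -0.125, 0.069], [0.489, -0.108, 0.11], [0.511, -0.082, 0.189]]
```

View pics/c22.png

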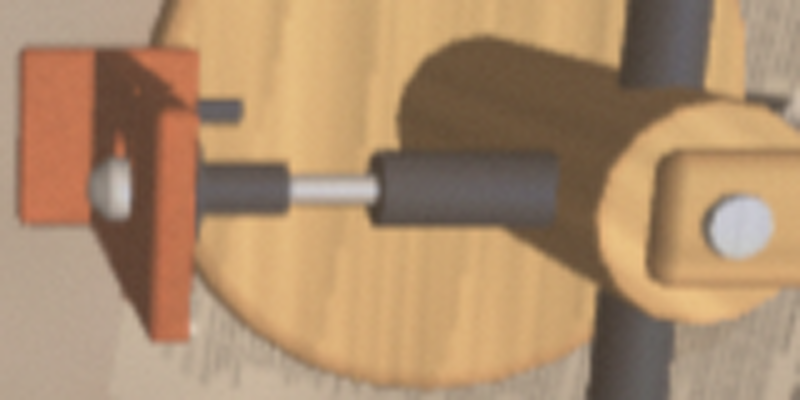

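Run:
```python
from h import *
s=pickle.load(open('pics/last.pkl','rb'))
f=lambda c,z: ray_z(s,335+(c[0]-2)/5,180+(c[1]-2)/5,z)[:2]
d=f((115,189),.15)-f((555,187.5),.15);print('peg',np.degrees(np.arctan2(d[1],d[0])))
from bench import robot
print(robot.get_obs()['time'],robot.close_job())
```

```text
peg -175.77069059802812
the job is handed in; nothing more can be done
28.4 None
```

The smaller orange tile now hangs home on the empty peg, with the carousel turned to the index bar. I handed the job in at 28.4 s with the gripper open and clear of everything.

**What I did**
- **Turning:** I pinched the crank knob and led it round by about 86° clockwise.
- **Hanging:** I put the tile's eye over the peg's head and felt the collar at about 2.3 N. I pressed to about 6 N, slid the tile down 17 mm until it stopped, eased it back against the head, and let go. The highest readings were about 7.4 N along the peg and 4.3 N downward.

**Last checks**
- **Tile:** its depth readings span about 67–190 mm above the table. The head shows in front of the plate and the collar behind it, and the tile is upright like the other three.
- **Surroundings:** in the last pictures, the jars, cup and other tiles stand where they were.
- **Alignment:** after turning, the peg measured about 1.7° short of the index bar. I corrected this with a side push of about 2.5 N on the held tile once it was already on the peg. So the final adjustment came after the tile was on the peg, though before I let go.
- **Disagreement:** the final peg direction is −175.8°. Most estimates of the index bar gave −175.3° to −176.9°, but a few gave −172° to −174.2°. I trusted the main group, so the alignment is good to roughly 1°.

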